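Fetch the hairpin tin from behind the bottles

TASK

The round hairpin tin is shut in at the back of the dressing tray. Move the kajal holder, the talc bottle and the hair-oil bottle out of its way onto the cork mat, stand the tin flat in the middle of the green dish, and then stand each of the three back on the tray on the very spot where it was. Set everything down upright without dropping it, and leave the combs and the mirror alone.

Things in the scene. Friction and masses are not known exactly. Their poses are not given: they have to be found in the camera images.
- tin_center (a point): centre (half-way up) of the hairpin tin: a low round plain aluminium box with a ribbed twist cap that is on, 56 mm in diameter, 30 mm high, standing on the tray near the gallery at its back; loose, about 70 g. z is up
- kajal_center (a point): centre (half-way up) of the kajal holder: slim round clear-glass vial with a small brass cap, dark inside, 104 mm high; foot 34 mm in diameter, glass 30 mm in diameter from 9 to 72 mm above the underside, cap 20 to 25 mm in diameter above 76 mm; best gripped 10 mm above this point, so that the gripper's body clears the tops; loose, about 90 g. z is up its axis
- talc_center (a point): centre (half-way up) of the talc bottle: plain round white plastic bottle, the thickest of the three, 106 mm high, 40 mm in diameter up to 82 mm above the underside, then a 33 mm cap; best gripped 10 mm above this point; loose, about 140 g. z is up its axis
- oil_center (a point): centre (half-way up) of the hair-oil bottle: square amber glass bottle with a blank paper band and a round black screw cap, 104 mm high; body 34 x 34 mm (faces along its x and y axes, nearly in line with the tray's) up to 76 mm above the underside, then a cap 25 mm in diameter from 88 to 104 mm; best gripped 10 mm above this point; loose, about 150 g. z is up its axis
- tray: dressing tray, fixed, dark wood, 150 (its x) by 205 mm (its y), origin under its centre; floor 6 mm thick, lips 14 mm high, an 8 mm thick gallery 46 mm high along its back (+x) edge. In its frame the tin stands at about (+29, 0) mm, the other three close round it at about (-27, 0), (+10, +56) and (+10, -56) mm; which of them where differs each time
- mat: the cork mat, fixed, rectangular, 130 mm (its x) by 216 mm (its y), 4 mm thick, lying flat on the table; origin at the centre of its underside
- dish: the green ceramic trinket dish, fixed, round, 132 mm across the rim and 15 mm high, flat floor 5 mm above the table and about 96 mm in diameter, sides flaring outward; origin at the centre of its underside
- combs: bystander: two plastic combs lying crossed, one on the other (one loose body), each 140 mm long, 8 mm high together; origin under the crossing
- mirror: bystander: rectangular mirror on a wooden foot with a light wooden cover slid half out to one side, loose, about 0.6 kg; frame 190 mm wide (its y), the cover reaching out to 178 mm from the middle on the -y side, 140 mm high, facing -x of its frame; origin under the middle of the foot
Mind the look-alikes: they are no part of the job. There is more than one size of the part that bears tin_center; the job needs the middle-sized.

How it is judged:
On the way, in this order (a step that is already met when the one before it is completed fails the run):
1. the kajal holder, the talc bottle and the hair-oil bottle all stand upright on the cork mat, let go (x of kajal_center in the frame of mat between -0.065 and 0.065 m and y of kajal_center in the frame of mat between -0.108 and 0.108 m and z of each of kajal_center, oil_center in the frame of mat below 0.064 m and angle between each of kajal_center, talc_center, oil_center's own z axis and vertical below 0.12 rad and contact force between the fingers and kajal below 0.05 N and linear speed of each of kajal, talc, oil below 0.03 m/s and x of talc_center in the frame of mat between -0.065 and 0.065 m and y of talc_center in the frame of mat between -0.108 and 0.108 m and z of talc_center in the frame of mat below 0.065 m and contact force between the fingers and talc below 0.05 N and x of oil_center in the frame of mat between -0.065 and 0.065 m and y of oil_center in the frame of mat between -0.108 and 0.108 m and contact force between the fingers and oil below 0.05 N), for 0.2 s.
2. the hairpin tin stands in the middle of the green dish, let go, while the three are still on the mat (all of step 1 and horizontal distance between tin_center and dish below 0.015 m and height (world z) of tin_center below 0.03 m and angle between tin_center's own z axis and vertical below 0.12 rad and contact force between the fingers and tin below 0.05 N and linear speed of tin below 0.03 m/s), for 0.2 s.
At the end, for the whole second after the job is handed in: The tin stands flat in the dish within 15 mm of its centre; kajal holder, talc and hair-oil bottle stand upright within 15 mm of where each was at the start (tilts under 0.12 rad); all released and at rest; combs and mirror moved less than 20 mm (horizontal distance between tin_center and dish below 0.015 m and height (world z) of tin_center below 0.03 m and angle between each of tin_center, kajal_center, talc_center, oil_center's own z axis and vertical below 0.12 rad and contact force between the fingers and tin below 0.05 N and linear speed of each of tin, kajal, talc, oil below 0.03 m/s and distance of each of kajal_center, talc_center, oil_center from where it was at the start of the episode below 0.015 m and contact force between the fingers and kajal below 0.05 N and contact force between the fingers and talc below 0.05 N and contact force between the fingers and oil below 0.05 N); the robot touches nothing.
It fails at once if the pair of combs is disturbed (distance of combs from where it was at the start of the episode above 0.02 m or angle between combs's own z axis and vertical above 0.3 rad).
It fails at once if the mirror is disturbed (distance of mirror from where it was at the start of the episode above 0.02 m or angle between mirror's own z axis and vertical above 0.3 rad).
It fails at once if a bottle, the kajal holder or the tin is tipped over (angle between any of kajal_center, talc_center, oil_center, tin_center's own z axis and vertical above 1 rad).
It fails at once if a bottle, the kajal holder or the tin is dropped: it falls free of the gripper from more than about 3 cm above where it would rest ((height (world z) of kajal_center above 0.076 m and linear speed of kajal above 0.35 m/s and contact force between each of the arm, the fingers and kajal below 0.01 N) or (height (world z) of talc_center above 0.077 m and linear speed of talc above 0.35 m/s and contact force between each of the arm, the fingers and talc below 0.01 N) or (height (world z) of oil_center above 0.076 m and linear speed of oil above 0.35 m/s and contact force between each of the arm, the fingers and oil below 0.01 N) or (height (world z) of tin_center above 0.039 m and linear speed of tin above 0.35 m/s and contact force between each of the arm, the fingers and tin below 0.01 N)).
It also fails if it takes over 147 s, if anything falls off the work surface, if the arm or the gripper's body presses on something with over 40 N, if the wrist force passes 120 N, or if a joint passes its speed limit or range.

ROBOT

A 7-joint arm with a two-finger parallel gripper is mounted at the origin on the work surface. World frame = base frame: x ahead of the robot, y to its left, z up, the work surface at z = 0. Lengths are in m, angles in rad, forces in N, time in s.
With the tool pointing down it reaches from about 0.425 to 0.925 m from the base axis. Payload 6.8 kg.
Tool frame: the origin (TCP) lies at the very end of the fingers, on their centre line; the grasp point (between the pads) lies 19 mm behind it; z points along the fingers, x is the direction in which the jaws open and shut, and the axes are right-handed (so a half turn about z gives the same grasp; the last joint's range is limited). The gripper opens to 85 mm and grips with 20 to 120 N. Pads are 22 mm wide; open, the fingers measure 114 mm over their backs; the gripper's body (76 mm by 85 mm) begins 54 mm behind the grasp point. The pads swing forward as they close: fully open they stand 13 mm farther back than shut.
Start: joints at [1.239, 0.477, 0.022, 1.555, -0.011, 1.109, -0.083], TCP at [0.15, -0.658, 0.202] pointing down, gripper open.
Joint ranges: [-2.96, 2.96], [-0.34, 2.1], [-1.41, 1.46], [0.24, 2.44], [-1.37, 4.51], [0.17, 1.92], [-2.96, 2.96]. Speed limits (rad/s): [2.39, 2.39, 3.14, 3.14, 3.14, 3.14, 3.14].

INTERFACE

Orientations are given as a rotation vector (axis times angle).
In Python, from bench import * gives the robot as it stands.
- The arm moves only by the tool servo_tool, never from a script. Its argument "increments" is one flat list of numbers, 7 for each row, row after row: the shift along the tool's x, y, z in mm, then the turn, a rotation vector about the tool's x, y, z in rad, then the finger opening in mm, from 0 to 85.4. In form: [tx, ty, tz, wx, wy, wz, fingers, tx, ty, tz, wx, wy, wz, fingers, ...]. A call has exactly 8 rows; each row shifts and turns the commanded pose from where the row before left it, along the tool's axes as they then stand; what a row does not reach is not made up. A row lasts 1/8 s, in which the tool goes at most 62.5 mm and 10.7 degrees, less where a joint would pass 70% of its speed; a pose out of reach is approached as far as the arm can. A call is refused whole if a number of a shift passes 62.5 or a number of a turn 0.188, either way. A call with a gripper value outside its range is refused whole. The fingers move at their own pace and stop on an object; "squeeze" is the grip in N (left out, the last holds). Time passes only in rows, so rows that do not move let the fingers close, or fill a call up. It gives the time, the measured TCP pose, the force and the opening at its end, in the units of the state.
- get_obs(): the state, without advancing time (a new reading comes with each control period).
- grab_frame(name): name is "scene" or "top"; returns (picture, depth): 420x560x3 uint8, red, green, blue; 420x560 float32, m along the optical axis (not along the pixel's ray), 0 where there is no reading.
- calibration(name): a dict with "fx", "fy", "cx", "cy" (pixels), "k1" (the pictures are not rectified: a ray, as slopes to the right and down, at radius r is drawn at 1 + k1 r^2 times it, then the intrinsics apply), "eye" and "orientation" of the camera in the world. Camera axes: x right, y up, looking along -z (the intrinsics and any distortion apply to the point x, -y, -z); pixel columns grow to the right and rows downward; lengths in m; the calibration is good to about 2 mm. A picture is of the moment at which its call begins. calibration takes no time and is no camera call.
- hand_in(): hands the job in, once; it reports no verdict.
The state is a dict: "clock": time; "joints": joint angles; "qvel": joint speeds; "tau": joint torques, N m; "tcp_pos": TCP position; "orientation": TCP orientation; "contact_force": force on the tool from outside, world axes, zero at the start; "moment": the same for the moment, N m; "grip_width": finger opening in m.
Only numpy, scipy, OpenCV 4.12 (cv2) and the standard library are available. Lean on these libraries where they do the work, as an engineer would, in place of code of your own. Each camera call takes 0.05 s, during which the arm holds its last target.

## Working session

There is one attempt and no reset: what is moved stays moved. The work goes in short steps, Python scripts to look and compute and a tool call to move; the robot and the scene stay as the last step left them, time stands still between calls to the robot, and variables do not carry over. Pictures are saved under pics/ and viewed, and the job is handed in when it is done.

Besides the shell and the picture viewer there is one more tool, called after ">>>" by a JSON object that holds its "api" and its "payload". servo_tool: Moves the arm, as the interface text tells. Its arguments: {"type":"object","properties":{"increments":{"type":"array","items":{"type":"number"}},"squeeze":{"type":"number"}},"required":["increments"]}

```bash
mkdir -p pics; ls; python3 - <<'E'
from bench import *
import cv2,numpy as np
s=get_obs();print({k:np.round(v,3) for k,v in s.items()})
for n in("scene","top"):
    im,d=grab_frame(n);print(n,calibration(n))
    cv2.imwrite(f"pics/{n}0.png",cv2.cvtColor(im,cv2.COLOR_RGB2BGR));np.save(f"pics/{n}0d.npy",d);np.save(f"pics/{n}0i.npy",im)
E
```

```text
pics
{'clock': np.float64(0.0), 'joints': array([ 1.239,  0.478,  0.022,  1.556, -0.012,  1.109, -0.083]), 'qvel': array([-0., -0.,  0., -0., -0.,  0.,  0.]), 'tau': array([ 1.0000e-03, -5.9646e+01,  1.6090e+00, -2.8119e+01,  1.3000e-02,
        9.0000e-03,  0.0000e+00]), 'tcp_pos': array([ 0.15 , -0.658,  0.201]), 'orientation': array([-2.455e+00,  1.959e+00,  2.000e-03]), 'contact_force': array([ 0.31 ,  0.835, -0.527]), 'moment': array([-0.03 , -0.022, -0.002]), 'grip_width': np.float64(0.085)}
scene {'fx': 501.46020517753186, 'fy': 501.46020517753186, 'cx': 275.45453732187224, 'cy': 211.5952942696067, 'k1': 0.04737920796969214, 'eye': array([ 0.98217484, -0.49715899,  0.94770625]), 'orientation': array([0.58312994, 0.17835826, 0.52712151])}
top {'fx': 418.4260680646526, 'fy': 418.4260680646526, 'cx': 283.82797224445886, 'cy': 209.49849971191009, 'k1': -0.08640794100375325, 'eye': array([0.57639992, 0.01302954, 1.01602131]), 'orientation': array([ 0.04872361, -0.05259198, -1.59961817])}
```

View pics/scene0.png

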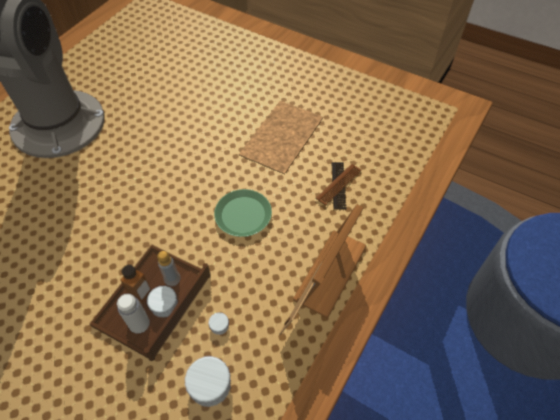

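View pics/top0.png

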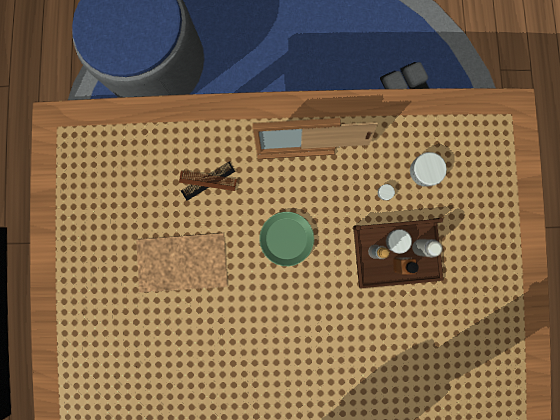

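```bash
cat > h.py <<'E'
import cv2,numpy as np
from scipy.spatial.transform import Rotation as R
from bench import *
def cloud(n,d):
    c=calibration(n);K=np.array([[c['fx'],0,c['cx']],[0,c['fy'],c['cy']],[0,0,1]])
    v,u=np.mgrid[:d.shape[0],:d.shape[1]]
    p=np.stack([u.ravel(),v.ravel()],1).astype(np.float64)[:,None]
    q=cv2.undistortPoints(p,K,np.array([c['k1'],0,0,0,0.]))[:,0]
    z=d.ravel()
    P=np.stack([q[:,0]*z,-q[:,1]*z,-z],1)
    W=R.from_rotvec(c['orientation']).apply(P)+c['eye']
    W[z==0]=np.nan
    return W.reshape(*d.shape,3)
def snap(n,tag):
    im,d=grab_frame(n);np.save(f"pics/{n}{tag}d.npy",d);np.save(f"pics/{n}{tag}i.npy",im)
    cv2.imwrite(f"pics/{n}{tag}.png",cv2.cvtColor(im,cv2.COLOR_RGB2BGR));return im,d
def crop(im,x0,x1,y0,y1,f,name):
    cv2.imwrite(name,cv2.cvtColor(cv2.resize(im[y0:y1,x0:x1],None,fx=f,fy=f,interpolation=cv2.INTER_CUBIC),cv2.COLOR_RGB2BGR))
E
python3 - <<'E'
from h import *
ims={n:np.load(f"pics/{n}0i.npy") for n in("scene","top")}
crop(ims["scene"],85,245,235,415,3.3,"pics/cs.png")
crop(ims["top"],340,460,145,295,4,"pics/ct.png")
for n in ims:
    W=cloud(n,np.load(f"pics/{n}0d.npy"));np.save(f"pics/{n}0W.npy",W)
    if n=="top":
        for u,v in [(430,169),(386,192),(400,241),(412,267),(379,252),(432,247),(287,240),(180,262),(300,330),(100,150),(500,350)]: print(n,u,v,W[v,u].round(4))
    else:
        for u,v in [(208,380),(218,323),(162,300),(129,271),(165,258),(127,302),(243,215),(282,135),(100,200),(120,380)]: print(n,u,v,W[v,u].round(4))
E
```

```text
scene 208 380 [ 0.7336 -0.3438  0.0443]
scene 218 323 [ 0.6799 -0.2416  0.0207]
scene 162 300 [ 0.5628 -0.2636  0.0361]
scene 129 271 [ 0.5077 -0.2685  0.112 ]
scene 165 258 [ 0.5459 -0.2109  0.1081]
scene 127 302 [ 0.5468 -0.3185  0.1133]
scene 243 215 [5.725e-01 5.800e-03 3.000e-04]
scene 282 135 [0.5228 0.2615 0.0027]
scene 100 200 [ 0.2658 -0.1313  0.0039]
scene 120 380 [ 5.810e-01 -4.199e-01 -1.000e-04]
top 430 169 [ 0.7252 -0.3404  0.0418]
top 386 192 [ 0.6757 -0.2382  0.0163]
top 400 241 [ 0.557  -0.2624  0.0326]
top 412 267 [ 0.501  -0.2658  0.1067]
top 379 252 [ 0.5358 -0.1959  0.1   ]
top 432 247 [ 0.5431 -0.3112  0.1097]
top 287 240 [0.5675 0.0041 0.0047]
top 180 262 [0.5216 0.2645 0.0038]
top 300 330 [ 3.50e-01 -2.08e-02 -3.00e-04]
top 100 150 [ 8.044e-01  4.651e-01 -2.000e-04]
top 500 350 [ 0.2771 -0.5163 -0.0051]
```

View pics/cs.png

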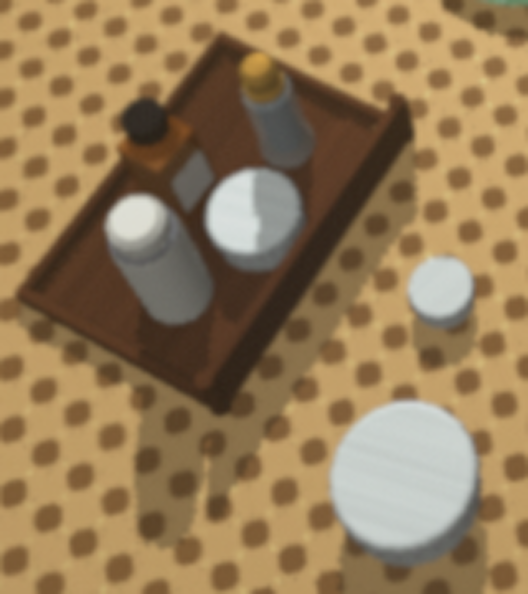

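View pics/ct.png

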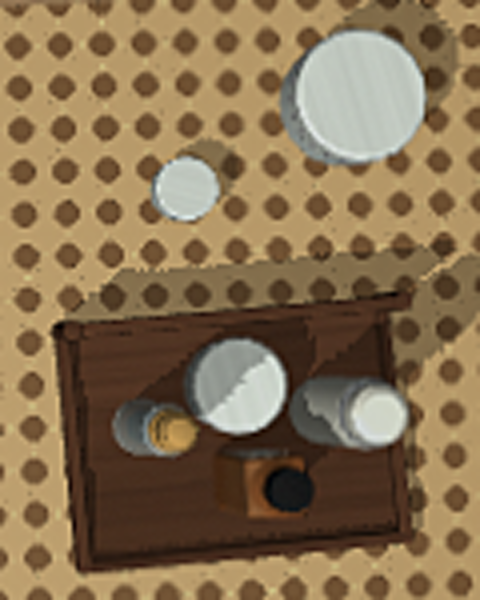

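```bash
cat >> h.py <<'E'
def rayplane(n,uv,z):
    c=calibration(n);K=np.array([[c['fx'],0,c['cx']],[0,c['fy'],c['cy']],[0,0,1]])
    q=cv2.undistortPoints(np.asarray(uv,float).reshape(-1,1,2),K,np.array([c['k1'],0,0,0,0.]))[:,0]
    D=R.from_rotvec(c['orientation']).apply(np.stack([q[:,0],-q[:,1],-np.ones(len(q))],1))
    t=(z-c['eye'][2])/D[:,2]
    return c['eye']+D*t[:,None]
def topcirc(n,W,xy,z,r,tol=.006,pad=.012):
    """cap top: pixels whose cloud z near z and within r+pad of xy; min enclosing circle/centroid on plane z"""
    m=(abs(W[...,2]-z)<tol)&(np.hypot(W[...,0]-xy[0],W[...,1]-xy[1])<r+pad)
    v,u=np.nonzero(m)
    P=rayplane(n,np.stack([u,v],1),z)[:,:2]
    (cx,cy),rr=cv2.minEnclosingCircle(P.astype(np.float32)*1000)
    return len(u),P.mean(0).round(4),(round(cx/1000,4),round(cy/1000,4)),round(rr,1)
E
python3 - <<'E'
from h import *
for n in("scene","top"):
    W=np.load(f"pics/{n}0W.npy")
    for nm,xy,z,r in [("tin",(.558,-.263),.036,.028),("oil",(.503,-.267),.110,.0125),("kaj",(.54,-.20),.110,.0105),("talc",(.546,-.314),.112,.0165),("dish",(.57,.005),.015,.066),("big",(.727,-.34),.043,.04)]:
        print(n,nm,topcirc(n,W,xy,z,r,tol=.005))
    # mat, tray by colour later
    m=(W[...,2]>.002)&(W[...,2]<.007)&(abs(W[...,0]-.52)<.1)&(abs(W[...,1]-.26)<.15)
    v,u=np.nonzero(m);P=rayplane(n,np.stack([u,v],1),.004)[:,:2]
    print(n,"mat",cv2.minAreaRect((P*1000).astype(np.float32)))
    im=np.load(f"pics/{n}0i.npy");hsv=cv2.cvtColor(im,cv2.COLOR_RGB2HSV)
    g=(hsv[...,0]>45)&(hsv[...,0]<90)&(hsv[...,1]>70);v,u=np.nonzero(g&(abs(W[...,0]-.57)<.1)&(abs(W[...,1])<.1))
    P=rayplane(n,np.stack([u,v],1),.015)[:,:2];print(n,'dishgreen',cv2.minEnclosingCircle((P*1000).astype(np.float32)),len(u))
E
```

```text
scene tin (647, array([ 0.5594, -0.2625]), (0.5527, -0.2625), 36.2)
scene oil (135, array([ 0.5031, -0.2676]), (0.5034, -0.2681), 13.9)
scene kaj (71, array([ 0.5389, -0.2081]), (0.5392, -0.2092), 10.4)
scene talc (228, array([ 0.5448, -0.3202]), (0.5449, -0.3201), 16.4)
scene dish (592, array([0.5688, 0.0097]), (0.573, 0.0053), 65.2)
scene big (1624, array([ 0.7306, -0.3432]), (0.7303, -0.3426), 40.7)
scene mat ((519.8468627929688, 260.0657958984375), (301.28485107421875, 200.59783935546875), 89.84004974365234)
scene dishgreen ((518.9072265625, 15.651960372924805), 12.184976577758789) 3
top tin (424, array([ 0.5565, -0.2604]), (0.5552, -0.2675), 34.9)
top oil (104, array([ 0.5015, -0.2657]), (0.5016, -0.2656), 12.7)
top kaj (56, array([ 0.5347, -0.2061]), (0.5347, -0.2059), 9.7)
top talc (134, array([ 0.5406, -0.3165]), (0.5401, -0.3158), 15.0)
top dish (585, array([0.5699, 0.0068]), (0.5713, 0.0065), 65.4)
top big (817, array([ 0.7266, -0.3392]), (0.7269, -0.3392), 40.2)
top mat ((519.8629760742188, 259.8303527832031), (199.92616271972656, 299.7294006347656), 0.11481097340583801)
top dishgreen ((571.198974609375, 6.462375640869141), 64.27410125732422) 736
```

```bash
python3 - <<'E'
from h import *
P=rayplane("top",[(360,287.2),(442.5,280)],.014)[:,:2];print("tray front corners",P.round(4)); d=P[0]-P[1];print("yaw",np.arctan2(-d[0],d[1]),np.hypot(*d))
P=rayplane("top",[(353.7,226),(442.7,217.5)],.046)[:,:2];print("gallery",P.round(4)); d=P[0]-P[1];print("yaw",np.arctan2(-d[0],d[1]),np.hypot(*d))
top=np.load("pics/top0i.npy");sc=np.load("pics/scene0i.npy")
crop(top,120,330,170,310,3.7,"pics/mt.png");crop(sc,200,340,80,250,3.5,"pics/ms.png")
E
```

```text
tray front corners [[ 0.4498 -0.1666]
 [ 0.4593 -0.3679]]
yaw 0.046996005530168423 0.20155374921267893
gallery [[ 0.5956 -0.1514]
 [ 0.6089 -0.3632]]
yaw 0.06298885000089872 0.21215702322301078
```

View pics/mt.png

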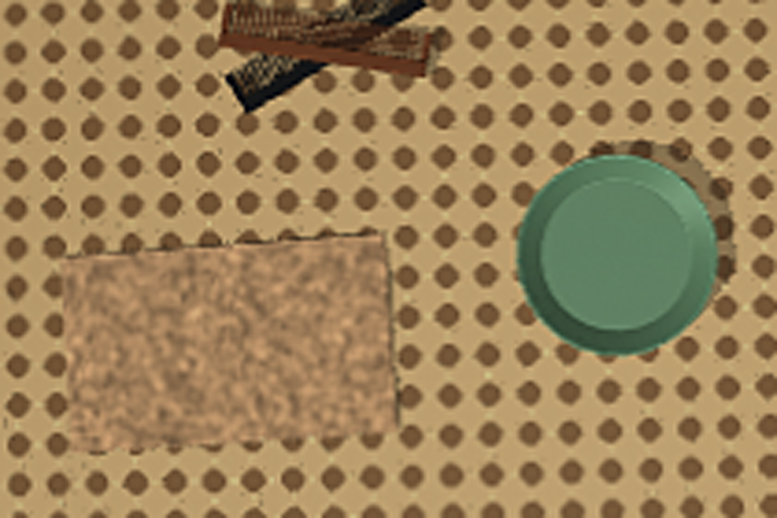

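View pics/ms.png

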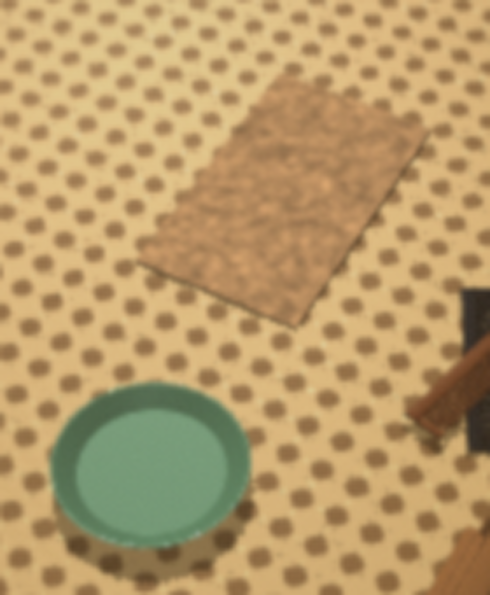

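```bash
cat >> h.py <<'E'
def plan(target,yaw,n,start=None,wpose=True):
    """print n equal-ish rows (mm, rad) in tool axes from measured pose to target xyz(m), tool-x yaw"""
    s=get_obs();Rm=R.from_rotvec(s['orientation']).as_matrix();p=s['tcp_pos']
    a0=np.arctan2(Rm[1,0],Rm[0,0]);dy=(yaw-a0+np.pi)%(2*np.pi)-np.pi
    d=(np.array(target)-p)*1000
    print("tcp",p.round(4),"yaw",round(a0,4),"tilt",np.round(Rm[:,2],4),"F",s['contact_force'].round(1),"g",round(s['grip_width']*1000,1),"t",round(s['clock'],2))
    print("total tool",np.round(Rm.T@d,1),"wz",round(-dy,3))
    for i in range(n):
        a=a0+dy*i/n;st=d/n
        print("row",i,np.round([np.cos(a)*st[0]+np.sin(a)*st[1],np.sin(a)*st[0]-np.cos(a)*st[1],-st[2]],1),round(-dy/n,4))
E
python3 - <<'E'
from h import *
A=np.array([(65,257),(385,235),(398,430),(78,450)])/3.7+(120,170)
B=np.array([(285,70),(430,132),(297,327),(138,262)])/3.5+(200,80)
for n,q in(("top",A),("scene",B)):
    P=rayplane(n,q,.004)[:,:2];print(n,P.round(4).tolist(),P.mean(0).round(4))
P=rayplane("top",np.array([[618,254]])/3.7+(120,170),.015);print(P)
P=rayplane("top",np.array([[615,254]])/3.7+(120,170),.005);print(P)
P=rayplane("scene",np.array([[151,465]])/3.5+(200,80),.015);print(P)
P=rayplane("scene",np.array([[152,472]])/3.5+(200,80),.005);print(P)
plan((.537,-.207,.16),.05,16)
E
```

```text
top [[0.5788, 0.3683], [0.5875, 0.1558], [0.4606, 0.1503], [0.4521, 0.3615]] [0.5197 0.259 ]
scene [[0.4566, 0.3687], [0.5838, 0.3671], [0.5939, 0.1566], [0.467, 0.1496]] [0.5253 0.2605]
[[0.57081324 0.00404415 0.015     ]]
[[0.57081523 0.00590883 0.005     ]]
[[0.57589231 0.003039   0.015     ]]
[[0.57513837 0.0041372  0.005     ]]
tcp [ 0.1496 -0.6576  0.2013] yaw -1.347 tilt [-5.0e-04  1.6e-03 -1.0e+00] F [-0.1 -0.3 -0.1] g 85.2 t 0.1
total tool [-353.4 -477.7   41.8] wz -1.397
row 0 [-22.1 -29.9   2.6] -0.0873
row 1 [-19.4 -31.7   2.6] -0.0873
row 2 [-16.6 -33.2   2.6] -0.0873
row 3 [-13.6 -34.6   2.6] -0.0873
row 4 [-10.5 -35.6   2.6] -0.0873
row 5 [ -7.4 -36.4   2.6] -0.0873
row 6 [ -4.2 -36.9   2.6] -0.0873
row 7 [ -1.  -37.1   2.6] -0.0873
row 8 [  2.3 -37.1   2.6] -0.0873
row 9 [  5.5 -36.7   2.6] -0.0873
row 10 [  8.7 -36.1   2.6] -0.0873
row 11 [ 11.8 -35.2   2.6] -0.0873
row 12 [ 14.8 -34.    2.6] -0.0873
row 13 [ 17.7 -32.6   2.6] -0.0873
row 14 [ 20.5 -31.    2.6] -0.0873
row 15 [ 23.1 -29.    2.6] -0.0873
```

Candidates for the tin in the top picture are the large one at (430,169), about 80 mm across, the small one at (386,192), about 33 mm, and the middle one in the tray at (400,241), about 56 mm. The close crop confirms the tray tin. The kajal (379,252), talc (432,247) and oil (412,267) also match their descriptions. I'll move now.

>>> {"api": "servo_tool", "payload": {"increments": [-22, -30, 0, 0, 0, -0.087, 70, -19, -32, 0, 0, 0, -0.087, 70, -17, -33, 0, 0, 0, -0.087, 70, -14, -35, 0, 0, 0, -0.087, 70, -10, -36, 0, 0, 0, -0.087, 70, -7, -36, 0, 0, 0, -0.087, 70, -4, -37, 0, 0, 0, -0.087, 70, -1, -37, 0, 0, 0, -0.087, 70], "squeeze": 30}}

```text
clock: 1.1
tcp_pos: [0.3463, -0.4316, 0.2022]
orientation: [2.979, -0.996, 0.0]
contact_force: [-0.2, 0.5, -0.1]
grip_width: 0.0698
```

>>> {"api": "servo_tool", "payload": {"increments": [2, -37, 5, 0, 0, -0.087, 70, 5, -37, 5, 0, 0, -0.087, 70, 9, -36, 5, 0, 0, -0.087, 70, 12, -35, 5, 0, 0, -0.087, 70, 15, -34, 5, 0, 0, -0.087, 70, 18, -33, 5, 0, 0, -0.087, 70, 21, -31, 5, 0, 0, -0.087, 70, 23, -29, 5, 0, 0, -0.087, 70]}}

```text
clock: 2.1
tcp_pos: [0.5409, -0.2065, 0.1621]
orientation: [3.141, 0.079, 0.0]
contact_force: [-0.2, -0.3, 0.3]
grip_width: 0.0695
```

```bash
python3 - <<'E'
from h import *
im,d=snap("scene","1");im2,d2=snap("top","1")
crop(im,85,285,215,395,3,"pics/a1.png");crop(im2,340,460,145,295,4,"pics/b1.png")
plan((.537,-.207,.1),.05,8)
E
```

```text
tcp [ 0.5427 -0.2025  0.162 ] yaw 0.0558 tilt [ 0.0015  0.003  -1.    ] F [0.8 0.5 0.6] g 70.1 t 2.2
total tool [-6.1  4.4 61.9] wz 0.006
row 0 [-0.7  0.5  7.7] 0.0007
row 1 [-0.7  0.5  7.7] 0.0007
row 2 [-0.7  0.5  7.7] 0.0007
row 3 [-0.7  0.5  7.7] 0.0007
row 4 [-0.7  0.5  7.7] 0.0007
row 5 [-0.7  0.5  7.7] 0.0007
row 6 [-0.7  0.5  7.7] 0.0007
row 7 [-0.7  0.5  7.7] 0.0007
```

View pics/a1.png

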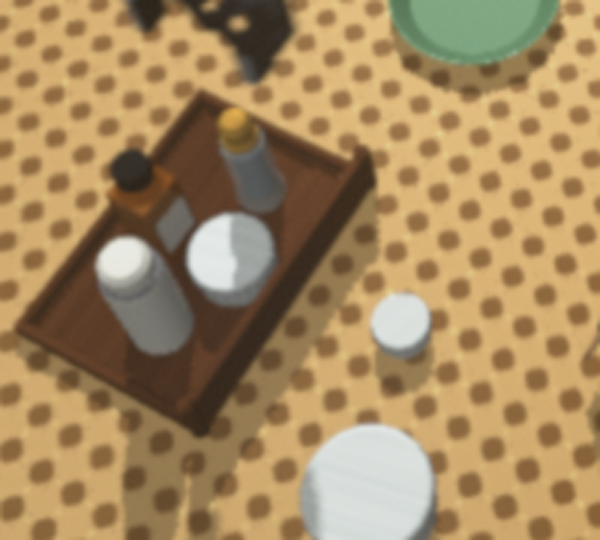

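View pics/b1.png

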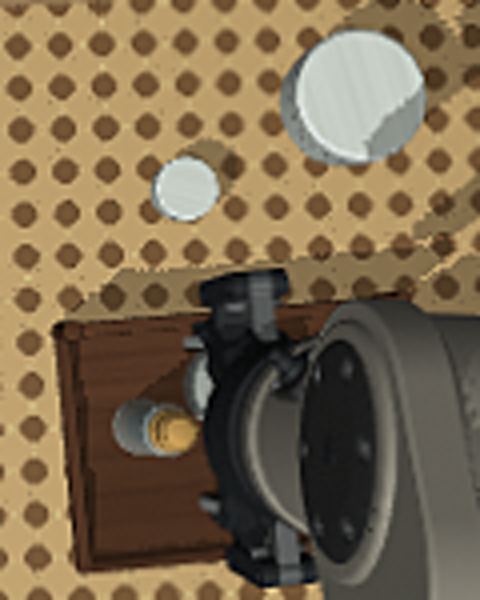

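```bash
cat >> h.py <<'E'
def proj(n,P):
    c=calibration(n);Q=(np.atleast_2d(P)-c['eye'])@R.from_rotvec(c['orientation']).as_matrix()
    x=Q[:,0]/-Q[:,2];y=-Q[:,1]/-Q[:,2];k=1+c['k1']*(x*x+y*y)
    return np.stack([c['fx']*x*k+c['cx'],c['fy']*y*k+c['cy']],1)
E
python3 - <<'E'
from h import *
s=get_obs();Rm=R.from_rotvec(s['orientation']).as_matrix();p=s['tcp_pos']
pts=[p+Rm@np.array([sx*.035,sy*.011,-.006]) for sx in(-1,1) for sy in(-1,1)]+[p]
for n,o,nm in(("scene",(200,180),"a2"),("top",(340,145),"b2")):
    im=np.load(f"pics/{n}1i.npy").copy();q=proj(n,pts);print(n,q.round(1).tolist())
    f=5;x0,y0=o
    c=cv2.resize(im[y0:y0+110,x0:x0+120] if n=="top" else im[150:260,85:205],None,fx=f,fy=f,interpolation=cv2.INTER_CUBIC)
    if n=="scene":x0,y0=85,150
    for u,v in q: cv2.circle(c,(int((u-x0+.5)*f),int((v-y0+.5)*f)),4,(255,0,0),1)
    cv2.imwrite(f"pics/{nm}.png",c[...,::-1])
E
```

```text
scene [[148.1, 225.7], [140.9, 234.7], [179.5, 240.7], [172.5, 250.0], [160.8, 239.4]]
top [[386.0, 267.4], [396.6, 266.5], [382.7, 233.0], [393.3, 232.1], [388.9, 249.6]]
```

View pics/a2.png

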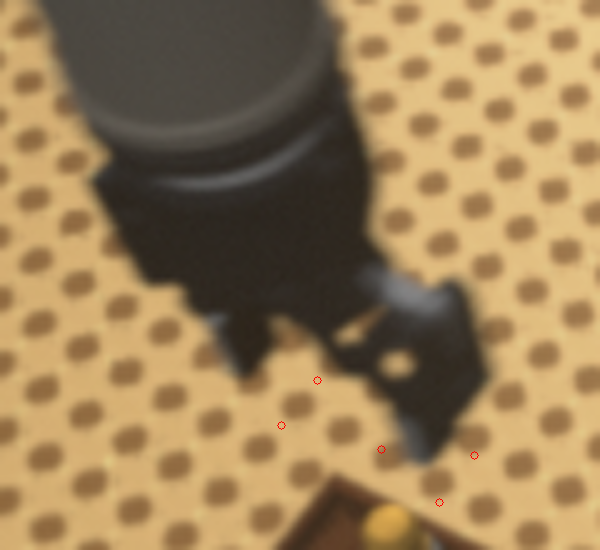

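View pics/b2.png

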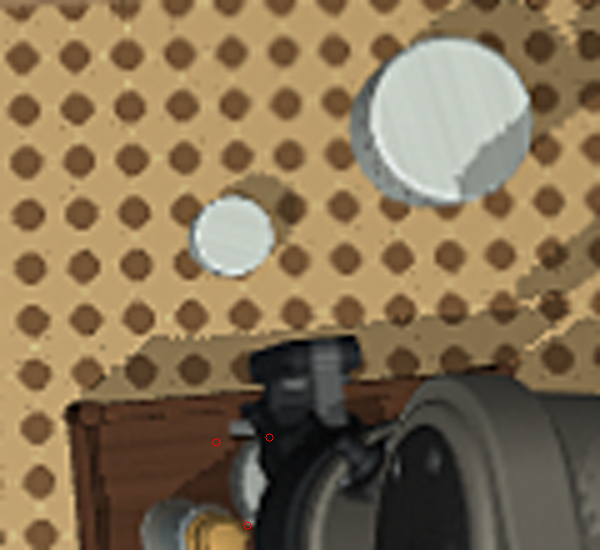

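>>> {"api": "servo_tool", "payload": {"increments": [-2, 2, 0, 0, 0, 0, 70, -2, 1, 0, 0, 0, 0, 70, -1, 1, 0, 0, 0, 0, 70, 0, 0, 0, 0, 0, 0, 70, 0, 0, 0, 0, 0, 0, 70, 0, 0, 0, 0, 0, 0, 70, 0, 0, 0, 0, 0, 0, 70, 0, 0, 0, 0, 0, 0, 70]}}

```text
clock: 3.2
tcp_pos: [0.5351, -0.2128, 0.1622]
orientation: [-3.141, -0.071, 0.0]
contact_force: [0.4, -0.5, -0.0]
grip_width: 0.0697
```

```bash
python3 - <<'E'
from h import *
im,d=snap("scene","2");im2,d2=snap("top","2")
s=get_obs();Rm=R.from_rotvec(s['orientation']).as_matrix();p=s['tcp_pos'];print(p.round(4),s['grip_width'])
pts=[p+Rm@np.array([sx*o,sy*.011,-.009]) for sx in(-1,1) for o in(.035,.0495) for sy in(-1,1)]+[p]
for n,im,x0,y0,nm in(("scene",im,85,150,"a3"),("top",im2,340,185,"b3")):
    q=proj(n,pts)
    f=5
    c=cv2.resize(im[y0:y0+110,x0:x0+120],None,fx=f,fy=f,interpolation=cv2.INTER_CUBIC)
    for u,v in q: cv2.circle(c,(int((u-x0+.5)*f),int((v-y0+.5)*f)),4,(255,0,0),1)
    cv2.imwrite(f"pics/{nm}.png",c[...,::-1])
E
```

```text
[ 0.5351 -0.2128  0.1622] 0.06986304655495473
```

View pics/a3.png

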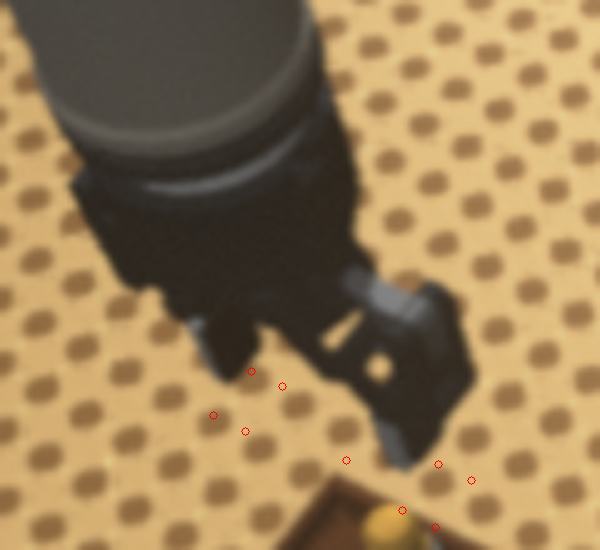

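View pics/b3.png

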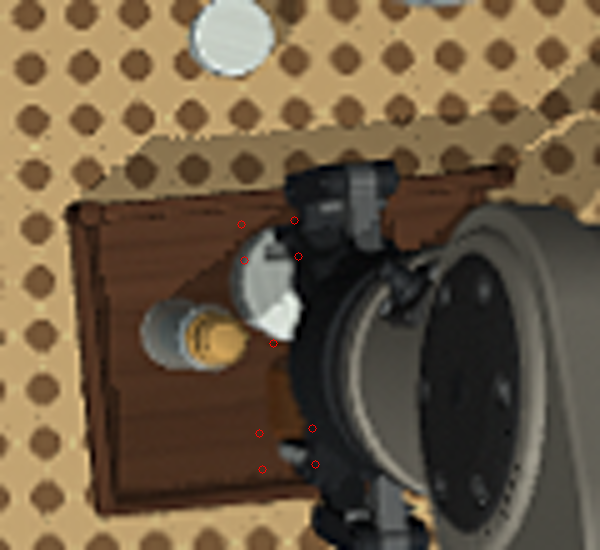

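```bash
python3 - <<'E'
from h import *
s=get_obs();Rm=R.from_rotvec(s['orientation']).as_matrix();p=s['tcp_pos'];print(p.round(4))
for n in("scene","top"):
    W=cloud(n,np.load(f"pics/{n}2d.npy"));Q=(W-p)@Rm*1000
    for sg in(1,-1):
        for z0,z1 in((-12,2),(-20,-12),(-28,-20),(-36,-28),(-50,-36)):
            m=(Q[...,2]>z0)&(Q[...,2]<z1)&(np.hypot(Q[...,0],Q[...,1])<75)&(sg*Q[...,0]>0)
            q=Q[m]
            if len(q)>2: print(n,sg,z0,len(q),"x",np.percentile(q[:,0],[2,50,98]).round(),"y",np.percentile(q[:,1],[2,50,98]).round())
E
```

```text
[ 0.5351 -0.2128  0.1622]
scene 1 -50 24 x [37. 43. 51.] y [-1.  8. 11.]
scene -1 -50 48 x [-39. -35. -33.] y [-9.  2. 11.]
top 1 -50 7 x [36. 42. 47.] y [-11.  -7.  -6.]
top -1 -50 12 x [-46. -35. -34.] y [-12.  -9.  -4.]
```

```bash
python3 - <<'E'
from h import *
s=get_obs();Rm=R.from_rotvec(s['orientation']).as_matrix();p=s['tcp_pos']
for n in("scene","top"):
    d=np.load(f"pics/{n}2d.npy");W=cloud(n,d);Q=(W-p)@Rm*1000
    m=(Q[...,2]>-90)&(Q[...,2]<5)&(abs(Q[...,0])<70)&(abs(Q[...,1])<50)
    print(n,m.sum(),np.histogram(Q[m][:,2],bins=range(-90,6,5)))
    v,u=np.nonzero(m&(Q[...,2]>-50))
    for a,b in list(zip(u,v))[::4]: print((a,b),Q[b,a].round(),end=' ')
    print()
    print("zeros near",(d==0).sum())
    if n=="scene": print(d[225:247,150:180:3].round(2))
E
```

```text
scene 363 (array([64, 34, 21, 22, 36, 28, 43, 43, 35, 26, 11,  0,  0,  0,  0,  0,  0,
        0,  0]), array([-90, -85, -80, -75, -70, -65, -60, -55, -50, -45, -40, -35, -30,
       -25, -20, -15, -10,  -5,   0,   5]))
(np.int64(136), np.int64(216)) [-33.  -9. -48.] (np.int64(134), np.int64(218)) [-35.  -5. -47.] (np.int64(133), np.int64(219)) [-35.  -3. -46.] (np.int64(131), np.int64(220)) [-35.   2. -50.] (np.int64(135), np.int64(220)) [-35.  -5. -40.] (np.int64(133), np.int64(221)) [-35.  -1. -43.] (np.int64(131), np.int64(222)) [-36.   3. -44.] (np.int64(130), np.int64(223)) [-34.   7. -47.] (np.int64(126), np.int64(224)) [-41.  11. -44.] (np.int64(130), np.int64(224)) [-35.   7. -44.] (np.int64(128), np.int64(225)) [-36.  11. -44.] (np.int64(132), np.int64(225)) [-34.   5. -39.] (np.int64(171), np.int64(238)) [ 48.  -1. -48.] (np.int64(166), np.int64(240)) [ 43.   6. -49.] (np.int64(165), np.int64(241)) [ 42.   8. -47.] (np.int64(163), np.int64(242)) [ 39.  11. -45.] (np.int64(167), np.int64(242)) [ 43.   6. -41.] (np.int64(165), np.int64(243)) [ 43.  11. -45.] 
zeros near 963
[
[... 938 characters left out ...]
.11 1.11 1.11]
 [1.1  1.11 1.11 1.11 1.11 0.86 1.11 1.11 1.1  1.1 ]
 [1.1  1.11 1.1  1.1  1.1  1.1  1.1  1.1  1.1  1.11]
 [1.1  1.09 1.1  1.1  1.1  1.1  1.1  1.1  1.11 1.1 ]
 [1.08 1.09 1.09 1.1  1.1  1.1  1.1  1.1  1.1  1.1 ]]
top 186 (array([99, 32,  4,  4,  7,  6,  3, 12, 11,  7,  1,  0,  0,  0,  0,  0,  0,
        0,  0]), array([-90, -85, -80, -75, -70, -65, -60, -55, -50, -45, -40, -35, -30,
       -25, -20, -15, -10,  -5,   0,   5]))
(np.int64(395), np.int64(230)) [ 47.  -7. -48.] (np.int64(393), np.int64(234)) [ 40. -11. -46.] (np.int64(396), np.int64(272)) [-34. -10. -39.] (np.int64(400), np.int64(272)) [-35.  -3. -44.] (np.int64(398), np.int64(277)) [-44.  -8. -46.] 
zeros near 929
```

>>> {"api": "servo_tool", "payload": {"increments": [0, 0, 0, 0, 0, 0, 0, 0, 0, 0, 0, 0, 0, 0, 0, 0, 0, 0, 0, 0, 0, 0, 0, 0, 0, 0, 0, 0, 0, 0, 0, 0, 0, 0, 0, 0, 0, 0, 0, 0, 0, 0, 0, 0, 0, 0, 0, 0, 0, 0, 0, 0, 0, 0, 0, 0]}}

```text
clock: 4.3
tcp_pos: [0.5351, -0.2128, 0.1622]
orientation: [-3.141, -0.071, -0.0]
contact_force: [-0.4, 0.5, -0.0]
grip_width: -0.0002
```

```bash
python3 - <<'E'
from h import *
im,d0=snap("scene","3");im2,d1=snap("top","3")
s=get_obs();Rm=R.from_rotvec(s['orientation']).as_matrix();p=s['tcp_pos'];print(p.round(4),s['grip_width'])
for n,d in(("scene",d0),("top",d1)):
    W=cloud(n,d);Q=(W-p)@Rm*1000
    m=(Q[...,2]>-90)&(Q[...,2]<5)&(abs(Q[...,0])<70)&(abs(Q[...,1])<50)
    print(n,m.sum(),np.histogram(Q[m][:,2],bins=range(-90,6,5))[0])
    v,u=np.nonzero(m&(Q[...,2]>-50))
    for a,b in list(zip(u,v))[::6]: print((int(a),int(b)),Q[b,a].round(),end=' ')
    print()
crop(im,85,205,150,260,5,"pics/a4.png")
E
```

```text
[ 0.535  -0.2129  0.1622] -0.00033576993282600506
scene 309 [49 79 39 16  7 17 19 16 20 18 21  8  0  0  0  0  0  0  0]
(141, 230) [ -8.  10. -47.] (158, 231) [ 14.  -7. -37.] (154, 232) [ 16.   3. -49.] (146, 233) [  5.  11. -49.] (153, 233) [ 15.   6. -49.] (146, 234) [  3.  11. -44.] (152, 234) [ 14.   7. -46.] (146, 235) [  1.  10. -38.] (152, 235) [ 11.   6. -40.] (149, 236) [  8.  11. -41.] (148, 237) [  4.  10. -34.] (151, 238) [  9.   9. -33.] 
top 86 [21 17 12  3  1  1  3  4  7 12  3  2  0  0  0  0  0  0  0]
(396, 248) [ 12.  -7. -43.] (394, 252) [  5. -11. -42.] (394, 255) [ -1. -11. -40.] (394, 258) [ -7. -10. -34.]
```

View pics/a4.png

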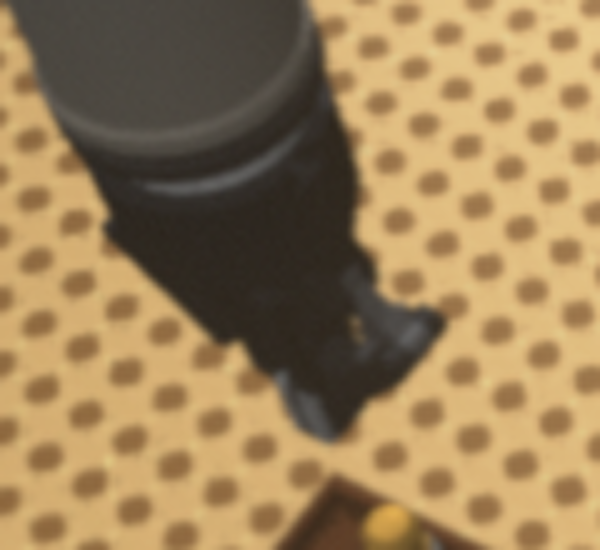

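```bash
python3 - <<'E'
from h import *
s=get_obs();Rm=R.from_rotvec(s['orientation']).as_matrix();p=s['tcp_pos']
for tag in"23":
  for n in("scene","top"):
    W=cloud(n,np.load(f"pics/{n}{tag}d.npy"));Q=(W-p)@Rm*1000
    for z0 in range(-150,-30,8):
        m=(Q[...,2]>z0)&(Q[...,2]<=z0+8)&(abs(Q[...,0])<80)&(abs(Q[...,1])<80);q=Q[m]
        if len(q)>3: print(tag,n,z0+4,len(q),"x",np.percentile(q[:,0],[3,97]).round(),"y",np.percentile(q[:,1],[3,97]).round())
E
```

```text
2 scene -146 90 x [-2. 67.] y [-9. 11.]
2 scene -138 277 x [-61.  70.] y [-10.  18.]
2 scene -130 140 x [-59.  71.] y [-10.  20.]
2 scene -122 95 x [-63.  70.] y [-10.  20.]
2 scene -114 117 x [-63.  70.] y [-10.  17.]
2 scene -106 139 x [-62.  69.] y [-7. 17.]
2 scene -98 102 x [-61.  69.] y [-10.  17.]
2 scene -90 112 x [-61.  69.] y [-9. 13.]
2 scene -82 54 x [-56.  67.] y [-2. 13.]
2 scene -74 38 x [-38.  47.] y [-2. 11.]
2 scene -66 53 x [-37.  50.] y [-3. 11.]
2 scene -58 57 x [-41.  51.] y [-8. 11.]
2 scene -50 65 x [-38.  51.] y [-8. 11.]
2 scene -42 43 x [-39.  44.] y [-8. 11.]
2 scene -34 4 x [-36. -35.] y [-1.  7.]
2 top -146 39 x [-63.  64.] y [-12.   9.]
2 top -138 337 x [-67.  67.] y [-13.  10.]
2 top -130 63 x [-60.  63.] y [-14.  10.]
2 top -122 39 x [-66.  66.] y [-17.  10.]
2 top -114 35 x [-66.  63.] y [-19. -11.]
2 top -106 61 x [-63.  65.] y [-18.  -6.]
2 top -98 44 x [-65.  65.] y [-18.  -7.]
2 top -90 141 x [-62.  60.] y [-13.   5.]
2 top -82 47 x [-55.  60.] y [-14.   3.]
2 top -74 5 x [-37.  45.] y [-12. -11.]
2 top -66 9 x [-40.  39.] y [-12.  -9.]
2 top -58
[... 562 characters left out ...]
y [ 7. 12.]
3 scene -58 30 x [-7. 16.] y [ 6. 11.]
3 scene -50 28 x [-6. 16.] y [ 3. 11.]
3 scene -42 34 x [-3. 16.] y [-5. 11.]
3 scene -34 16 x [-4. 13.] y [-1. 11.]
3 top -146 18 x [-39.  40.] y [-12.   8.]
3 top -138 31 x [-40.  42.] y [-12.   4.]
3 top -130 65 x [-50.  51.] y [-12.   4.]
3 top -122 192 x [-60.  60.] y [-13.  12.]
3 top -114 85 x [-59.  61.] y [-13.  11.]
3 top -106 43 x [-50.  52.] y [-13.  -4.]
3 top -98 37 x [-47.  47.] y [-18.  -6.]
3 top -90 30 x [-39.  40.] y [-13.  -4.]
3 top -82 27 x [-33.  33.] y [-14.  -2.]
3 top -74 9 x [-26.  28.] y [-14.  -9.]
3 top -58 5 x [-6.  5.] y [-13. -11.]
3 top -50 7 x [ 1. 12.] y [-11.  -7.]
3 top -42 17 x [-12.  11.] y [-11.  -6.]
```

```bash
python3 - <<'E'
from h import *
s=get_obs();Rm=R.from_rotvec(s['orientation']).as_matrix();p=s['tcp_pos']
for tag in"3":
  for n in("scene","top"):
    W=cloud(n,np.load(f"pics/{n}{tag}d.npy"));Q=(W-p)@Rm*1000
    for z0 in range(-230,-100,8):
        m=(Q[...,2]>z0)&(Q[...,2]<=z0+8)&(abs(Q[...,0])<80)&(abs(Q[...,1])<80);q=Q[m]
        if len(q)>3: print(tag,n,z0+4,len(q),"x",np.percentile(q[:,0],[1,99]).round(),"y",np.percentile(q[:,1],[1,99]).round())
E
```

```text
3 scene -226 247 x [-13.  42.] y [-26.  40.]
3 scene -218 94 x [-8. 41.] y [-26.  40.]
3 scene -210 31 x [12. 33.] y [-6. 31.]
3 scene -202 333 x [-12.  38.] y [-25.  38.]
3 scene -194 206 x [-8. 40.] y [-24.  38.]
3 scene -186 180 x [-12.  40.] y [-24.  38.]
3 scene -178 162 x [-14.  40.] y [-24.  38.]
3 scene -170 171 x [-12.  40.] y [-24.  38.]
3 scene -162 123 x [-11.  40.] y [-15.  38.]
3 scene -154 35 x [36. 41.] y [-12.  10.]
3 scene -146 62 x [26. 43.] y [-9. 11.]
3 scene -138 101 x [11. 45.] y [-8. 20.]
3 scene -130 116 x [ 9. 55.] y [-5. 20.]
3 scene -122 166 x [-57.  63.] y [-11.  20.]
3 scene -114 117 x [-54.  63.] y [-11.  18.]
3 scene -106 73 x [-54.  56.] y [ 9. 18.]
3 scene -98 86 x [-47.  47.] y [ 5. 18.]
3 top -226 78 x [-33.  38.] y [-41.  -6.]
3 top -218 38 x [-31.  38.] y [-40.  -9.]
3 top -202 80 x [-26.  32.] y [-39. -19.]
3 top -194 68 x [-27.  36.] y [-38.  -7.]
3 top -186 56 x [-31.  36.] y [-39.  -7.]
3 top -178 57 x [-30.  36.] y [-39.  -7.]
3 top -170 58 x [-29.  37.] y [-39.  -3.]
3 top -162 42 x [-32.  37.] y [-39.  -6.]
3 top -154 7 x [35. 37.] y [-14.  -3.]
3 top -146 18 x [-39.  40.] y [-12.   8.]
3 top -138 31 x [-41.  42.] y [-12.   5.]
3 top -130 65 x [-51.  52.] y [-12.   4.]
3 top -122 192 x [-61.  60.] y [-13.  12.]
3 top -114 85 x [-61.  61.] y [-14.  12.]
3 top -106 43 x [-51.  55.] y [-13.  -4.]
3 top -98 37 x [-48.  48.] y [-18.  -5.]
```

>>> {"api": "servo_tool", "payload": {"increments": [0, -50, 0, 0, 0, 0, 0, 0, -50, 5, 0, 0, 0, 0, 0, 0, 30, 0, 0, 0, 0, 0, 0, 40, 0, 0, 0, 0, 0, 0, 40, 0, 0, 0, 0, 0, 0, 35, 0, 0, 0, 0, 0, 0, 0, 0, 0, 0, 0, 0, 0, 0, 0, 0, 0, 0]}}

```text
clock: 5.4
tcp_pos: [0.5315, -0.1129, 0.0133]
orientation: [3.141, 0.071, 0.002]
contact_force: [-0.1, 0.3, 0.4]
grip_width: 0.0003
```

```bash
python3 - <<'E'
from h import *
im,d0=snap("scene","4")
s=get_obs();print(s['tcp_pos'].round(4),s['contact_force'].round(1))
q=proj("scene",s['tcp_pos'])[0];print(q)
crop(im,130,250,130,240,5,"pics/a5.png")
E
```

```text
[ 0.5319 -0.113   0.0138] [0.4 0.6 0.6]
[196.75603996 242.48235783]
```

View pics/a5.png

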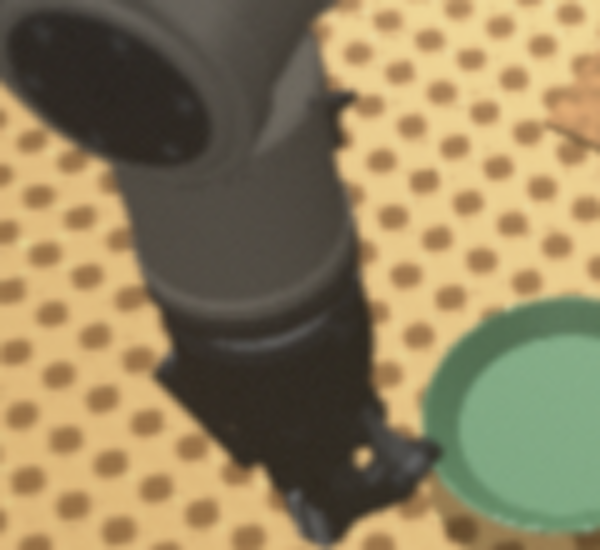

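```bash
python3 - <<'E'
from h import *
print(proj("scene",[[.5351,-.2128,.1622],[.5351,-.2128,.1922],[.532,-.113,.0138],[.532,-.113,.0438]]))
p=get_obs()['tcp_pos'];Rm=R.from_rotvec(get_obs()['orientation']).as_matrix()
d=np.load("pics/scene4d.npy");W=cloud("scene",d);Q=(W-p)@Rm*1000
m=(Q[...,2]>-70)&(Q[...,2]<3)&(abs(Q[...,0])<30)&(abs(Q[...,1])<30)
print(np.histogram(Q[m][:,2],bins=range(-70,6,5))[0])
print(d[215:246,186:204:2].round(3))
E
```

```text
[[153.88325049 241.62774968]
 [150.27634488 232.9055945 ]
 [196.79700764 242.48169598]
 [194.77401072 235.18894229]]
[ 4 11 14 12 14 19 10  4  0  0  0  0  0  0  0]
[[0.937 0.94  0.967 0.968 0.966 0.962 0.955 0.957 0.961]
 [0.968 0.966 0.967 0.973 0.971 0.963 0.96  0.961 0.959]
 [0.972 0.965 0.967 0.969 0.973 0.965 0.962 0.962 0.962]
 [0.971 0.968 0.968 0.971 0.975 0.973 0.965 0.961 0.963]
 [0.974 0.973 0.968 0.975 0.977 0.974 0.968 0.967 0.964]
 [1.005 0.975 0.97  0.975 0.983 0.979 0.975 0.966 1.138]
 [1.009 0.987 0.973 0.979 0.987 0.977 0.978 1.023 1.136]
 [1.009 0.988 0.984 0.984 0.993 0.986 1.023 1.026 1.132]
 [1.015 0.995 0.99  0.987 1.002 1.003 1.02  1.018 1.019]
 [1.014 0.995 0.995 0.986 0.997 1.021 1.021 1.018 1.013]
 [1.018 0.998 0.996 0.992 1.004 1.018 1.013 1.015 1.011]
 [1.022 1.021 0.996 0.994 1.004 1.015 1.014 1.012 1.01 ]
 [1.025 1.022 1.015 0.999 1.005 1.014 1.011 1.01  0.993]
 [1.027 1.025 1.017 1.015 1.009 1.017 1.012 0.999 0.99 ]
 [1.126 1.03  1.023 1.018 1.014 1.021 1.008 1.    0.994]
 [1.126 1.034 1.029 1.018 1.019 1.023 1.008 1.    1.   ]
 [1.123 1.039 1.033 1.021 1.02  1.029 1.013 1.006 1.003]
 [1.12  1.051 1.04  1.03  1.04  1.032 1.014 1.01  1.001]
 [1.12  1.055 1.042 1.037 1.039 1.035 1.04  1.015 1.007]
 [1.119 1.12  1.049 1.041 1.043 1.037 1.045 0.    1.114]
 [1.113 1.117 1.049 1.043 1.044 1.046 1.047 1.055 1.118]
 [1.112 1.117 1.053 1.048 1.043 1.051 1.051 1.115 1.114]
 [1.109 1.112 1.055 1.051 1.052 1.05  1.047 1.113 1.111]
 [1.114 1.114 1.113 1.057 1.048 1.055 1.053 1.11  1.113]
 [1.109 1.11  1.107 1.117 1.056 1.058 1.112 1.112 1.109]
 [1.107 1.113 1.109 1.11  1.112 1.113 1.109 1.108 1.11 ]
 [1.111 1.11  1.11  1.106 1.109 1.109 1.108 1.105 1.108]
 [1.103 1.102 1.108 1.104 1.106 1.102 1.105 1.104 1.105]
 [1.106 1.104 1.108 1.109 1.107 1.11  1.103 1.101 1.099]
 [1.107 1.105 1.104 1.104 1.105 1.099 1.106 1.105 1.106]
 [1.1   1.1   1.104 1.102 1.103 1.102 1.104 1.106 1.103]]
```

>>> {"api": "servo_tool", "payload": {"increments": [0, 0, 1.5, 0, 0, 0, 0, 0, 0, 1.5, 0, 0, 0, 0, 0, 0, 1.5, 0, 0, 0, 0, 0, 0, 1.5, 0, 0, 0, 0, 0, 0, 1.5, 0, 0, 0, 0, 0, 0, 1.5, 0, 0, 0, 0, 0, 0, 1, 0, 0, 0, 0, 0, 0, 0, 0, 0, 0, 0]}}

```text
clock: 6.45
tcp_pos: [0.5305, -0.113, 0.0021]
orientation: [3.141, 0.071, -0.0]
contact_force: [-0.7, -1.1, 0.6]
grip_width: 0.0003
```

>>> {"api": "servo_tool", "payload": {"increments": [0, 0, 1, 0, 0, 0, 0, 0, 0, 1, 0, 0, 0, 0, 0, 0, 1, 0, 0, 0, 0, 0, 0, 1, 0, 0, 0, 0, 0, 0, 1, 0, 0, 0, 0, 0, 0, 0, 0, 0, 0, 0, 0, 0, 0, 0, 0, 0, 0, 0, 0, 0, 0, 0, 0, 0]}}

```text
clock: 7.45
tcp_pos: [0.5306, -0.113, -0.0028]
orientation: [3.141, 0.071, 0.0]
contact_force: [0.3, -0.6, -0.5]
grip_width: -0.0002
```

>>> {"api": "servo_tool", "payload": {"increments": [0, 0, 2, 0, 0, 0, 0, 0, 0, 2, 0, 0, 0, 0, 0, 0, 2, 0, 0, 0, 0, 0, 0, 2, 0, 0, 0, 0, 0, 0, 2, 0, 0, 0, 0, 0, 0, 2, 0, 0, 0, 0, 0, 0, 0, 0, 0, 0, 0, 0, 0, 0, 0, 0, 0, 0]}}

```text
clock: 8.45
tcp_pos: [0.5306, -0.1129, -0.0148]
orientation: [3.141, 0.071, 0.0]
contact_force: [-0.5, -0.6, -0.0]
grip_width: -0.0001
```

>>> {"api": "servo_tool", "payload": {"increments": [0, 0, 2, 0, 0, 0, 0, 0, 0, 2, 0, 0, 0, 0, 0, 0, 1.5, 0, 0, 0, 0, 0, 0, 1.5, 0, 0, 0, 0, 0, 0, 1.5, 0, 0, 0, 0, 0, 0, 1, 0, 0, 0, 0, 0, 0, 0, 0, 0, 0, 0, 0, 0, 0, 0, 0, 0, 0]}}

```text
clock: 9.45
tcp_pos: [0.5306, -0.113, -0.0243]
orientation: [3.141, 0.071, 0.0]
contact_force: [-0.4, -0.1, 0.0]
grip_width: -0.0003
```

>>> {"api": "servo_tool", "payload": {"increments": [0, 0, 1, 0, 0, 0, 0, 0, 0, 1, 0, 0, 0, 0, 0, 0, 1, 0, 0, 0, 0, 0, 0, 1, 0, 0, 0, 0, 0, 0, 1, 0, 0, 0, 0, 0, 0, 1, 0, 0, 0, 0, 0, 0, 0, 0, 0, 0, 0, 0, 0, 0, 0, 0, 0, 0]}}

```text
clock: 10.45
tcp_pos: [0.5306, -0.113, -0.029]
orientation: [3.14, 0.071, 0.0]
contact_force: [-4.3, 0.7, 15.9]
grip_width: 0.0002
```

>>> {"api": "servo_tool", "payload": {"increments": [0, 0, -30, 0, 0, 0, 60, 0, 0, -50, 0, 0, 0, 60, 0, 13, -50, 0, 0, 0, 60, 0, 40, -10, 0, 0, 0, 60, 0, 40, 0, 0, 0, 0, 60, 0, 0, 0, 0, 0, 0, 60, 0, 0, 0, 0, 0, 0, 60, 0, 0, 0, 0, 0, 0, 60]}}

```text
clock: 11.45
tcp_pos: [0.5348, -0.2043, 0.1096]
orientation: [-3.14, -0.074, 0.0]
contact_force: [0.3, -0.6, 0.6]
grip_width: 0.0601
```

```bash
python3 - <<'E'
from h import *
plan((.5347,-.206,.021),.045,1)
E
```

```text
tcp [ 0.5348 -0.2043  0.1096] yaw 0.0471 tilt [-3.e-04  7.e-04 -1.e+00] F [ 0.3 -0.6  0.6] g 60.1 t 11.45
total tool [-0.2  1.8 88.6] wz 0.002
row 0 [-0.2  1.7 88.6] 0.0021
```

>>> {"api": "servo_tool", "payload": {"increments": [0, 1.5, 30, 0, 0, 0, 60, 0, 0, 25, 0, 0, 0, 60, 0, 0, 15, 0, 0, 0, 60, 0, 0, 12, 0, 0, 0, 60, 0, 0, 6.5, 0, 0, 0, 60, 0, 0, 0, 0, 0, 0, 60, 0, 0, 0, 0, 0, 0, 20, 0, 0, 0, 0, 0, 0, 20], "squeeze": 30}}

```text
clock: 12.45
tcp_pos: [0.5352, -0.2076, 0.0219]
orientation: [3.14, 0.07, 0.001]
contact_force: [-0.7, 0.1, 2.3]
grip_width: 0.0291
```

>>> {"api": "servo_tool", "payload": {"increments": [0, 0, 0, 0, 0, 0, 20, 0, 0, 0, 0, 0, 0, 20, 0, 0, 0, 0, 0, 0, 20, 0, 0, 0, 0, 0, 0, 20, 0, 0, 0, 0, 0, 0, 20, 0, 0, 0, 0, 0, 0, 20, 0, 0, 0, 0, 0, 0, 20, 0, 0, 0, 0, 0, 0, 20]}}

```text
clock: 13.45
tcp_pos: [0.5352, -0.2075, 0.0219]
orientation: [3.14, 0.07, 0.001]
contact_force: [-1.6, 0.1, 5.5]
grip_width: 0.029
```

```bash
python3 - <<'E'
from h import *
im,d=snap("scene","6");crop(im,85,245,180,350,3.5,"pics/a6.png")
s=get_obs();print(s['tcp_pos'],s['grip_width'],s['contact_force'])
plan((.522,.19,.14),.045,1)
E
```

```text
[ 0.53518413 -0.20758172  0.02188812] 0.028546277267735516 [-1.72610441  1.09594502  6.62372651]
tcp [ 0.5352 -0.2076  0.0219] yaw 0.0448 tilt [ 8.e-04 -5.e-04 -1.e+00] F [-1.7  1.1  6.6] g 28.5 t 13.5
total tool [   4.7 -397.7 -118.3] wz -0.0
row 0 [   4.6 -397.8 -118.1] -0.0002
```

View pics/a6.png

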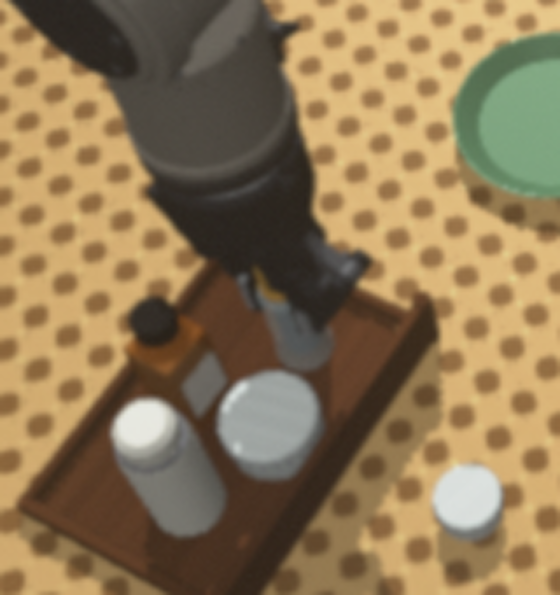

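>>> {"api": "servo_tool", "payload": {"increments": [0, 0, -10, 0, 0, 0, 20, 0, 0, -30, 0, 0, 0, 20, 0, -15, -20, 0, 0, 0, 20, 0, -40, 0, 0, 0, 0, 20, 1, -52, 0, 0, 0, 0, 20, 1, -55, 0, 0, 0, 0, 20, 1, -55, 0, 0, 0, 0, 20, 1, -55, 0, 0, 0, 0, 20]}}

```text
clock: 14.5
tcp_pos: [0.5259, 0.0673, 0.0818]
orientation: [-3.141, -0.072, -0.001]
contact_force: [1.0, 0.2, -1.0]
grip_width: 0.0287
```

>>> {"api": "servo_tool", "payload": {"increments": [1, -55, 0, 0, 0, 0, 20, 1, -55, 0, 0, 0, 0, 20, 0, -55, 0, 0, 0, 0, 20, 0, -50, 0, 0, 0, 0, 20, 0, -30, 0, 0, 0, 0, 20, 0, -15, 0, 0, 0, 0, 20, 0, 0, 10, 0, 0, 0, 20, 0, 0, 15, 0, 0, 0, 20]}}

```text
clock: 15.5
tcp_pos: [0.5174, 0.3224, 0.0554]
orientation: [3.139, 0.068, 0.001]
contact_force: [-0.2, -0.9, -1.3]
grip_width: 0.029
```

```bash
python3 - <<'E'
from h import *
im,d=snap("scene","7");crop(im,160,380,40,200,3.5,"pics/a7.png")
im,d=snap("top","7");crop(im,90,310,150,310,3.5,"pics/b7.png")
plan((.517,.324,.0205),.045,1)
E
```

```text
tcp [0.516  0.3211 0.0535] yaw 0.0428 tilt [-0.0034 -0.0036 -1.    ] F [-0.9 -0.2 -0.5] g 29.3 t 15.6
total tool [ 1.3 -2.9 33. ] wz -0.002
row 0 [ 1.2 -2.8 33. ] -0.0022
```

View pics/a7.png

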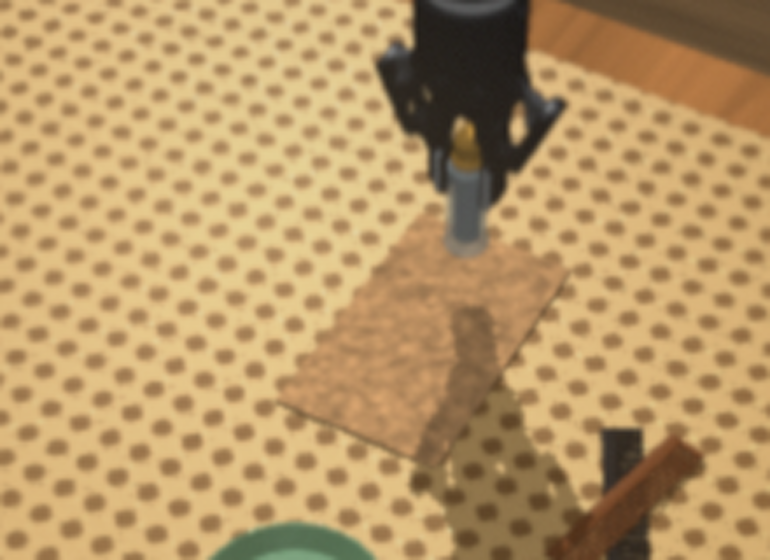

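View pics/b7.png

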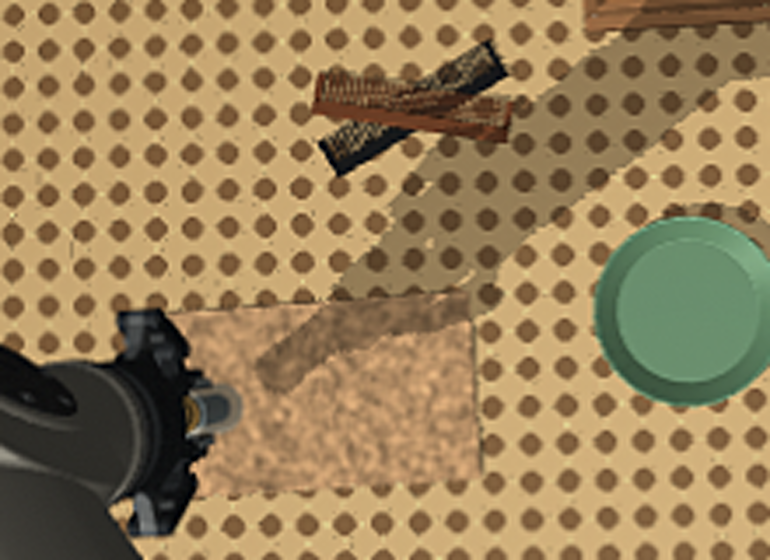

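>>> {"api": "servo_tool", "payload": {"increments": [1, -2, 12, 0, 0, 0, 20, 0, -1, 8, 0, 0, 0, 20, 0, 0, 5, 0, 0, 0, 20, 0, 0, 3, 0, 0, 0, 20, 0, 0, 2, 0, 0, 0, 20, 0, 0, 1.5, 0, 0, 0, 20, 0, 0, 1, 0, 0, 0, 20, 0, 0, 0, 0, 0, 0, 20]}}

```text
clock: 16.6
tcp_pos: [0.5178, 0.3274, 0.0237]
orientation: [3.141, 0.071, 0.0]
contact_force: [-0.5, 0.4, -1.3]
grip_width: 0.0291
```

```bash
python3 - <<'E'
from h import *
plan((.517,.324,.0205),.045,1)
E
```

```text
tcp [0.5178 0.3274 0.0237] yaw 0.045 tilt [ 1.e-04 -0.e+00 -1.e+00] F [-0.5  0.4 -1.3] g 29.1 t 16.6
total tool [-0.9  3.4  3.2] wz -0.0
row 0 [-0.9  3.4  3.2] -0.0
```

>>> {"api": "servo_tool", "payload": {"increments": [0, 0, 1.5, 0, 0, 0, 20, 0, 0, 1.5, 0, 0, 0, 20, 0, 0, 0.8, 0, 0, 0, 20, 0, 0, 0, 0, 0, 0, 20, 0, 0, 0, 0, 0, 0, 34, 0, 0, 0, 0, 0, 0, 40, 0, 0, 0, 0, 0, 0, 60, 0, 0, 0, 0, 0, 0, 60]}}

```text
clock: 17.6
tcp_pos: [0.5178, 0.3275, 0.0199]
orientation: [-3.141, -0.071, -0.0]
contact_force: [-0.9, 0.3, -0.3]
grip_width: 0.0598
```

```bash
python3 - <<'E'
from h import *
plan((.5015,-.2657,.110),.045,1)
E
```

```text
tcp [0.5178 0.3275 0.0199] yaw 0.045 tilt [ 1.e-04  1.e-04 -1.e+00] F [-0.9  0.3 -0.3] g 59.8 t 17.6
total tool [-42.9 591.8 -90.1] wz 0.0
row 0 [-42.9 591.8 -90.1] 0.0
```

>>> {"api": "servo_tool", "payload": {"increments": [0, 0, -30, 0, 0, 0, 60, 0, 0, -50, 0, 0, 0, 60, 0, 22, -11, 0, 0, 0, 60, -4, 50, 0, 0, 0, 0, 60, -4, 60, 0, 0, 0, 0, 60, -4, 60, 0, 0, 0, 0, 60, -5, 60, 0, 0, 0, 0, 60, -5, 60, 0, 0, 0, 0, 60]}}

```text
clock: 18.6
tcp_pos: [0.5097, 0.0128, 0.1112]
orientation: [3.141, 0.071, 0.001]
contact_force: [1.7, -0.7, 1.0]
grip_width: 0.0603
```

>>> {"api": "servo_tool", "payload": {"increments": [-5, 60, 0, 0, 0, 0, 60, -4, 60, 0, 0, 0, 0, 60, -4, 60, 0, 0, 0, 0, 60, -4, 60, 0, 0, 0, 0, 60, -4, 40, 0, 0, 0, 0, 60, 0, 0, 0, 0, 0, 0, 60, 0, 0, 0, 0, 0, 0, 60, 0, 0, 0, 0, 0, 0, 60]}}

```text
clock: 19.6
tcp_pos: [0.5018, -0.2641, 0.111]
orientation: [-3.14, -0.075, -0.0]
contact_force: [-0.2, -0.3, 0.5]
grip_width: 0.0599
```

```bash
python3 - <<'E'
from h import *
im,d=snap("top","8");crop(im,100,240,210,310,5,"pics/b8.png")
crop(im,340,460,205,300,5,"pics/b8t.png")
plan((.5015,-.2657,.021),.045,1)
E
```

```text
tcp [ 0.5019 -0.2642  0.111 ] yaw 0.0476 tilt [ 2.e-04  4.e-04 -1.e+00] F [-0.4  0.2 -0.8] g 59.7 t 19.65
total tool [-0.4  1.5 90. ] wz 0.003
row 0 [-0.4  1.5 90. ] 0.0026
```

View pics/b8.png

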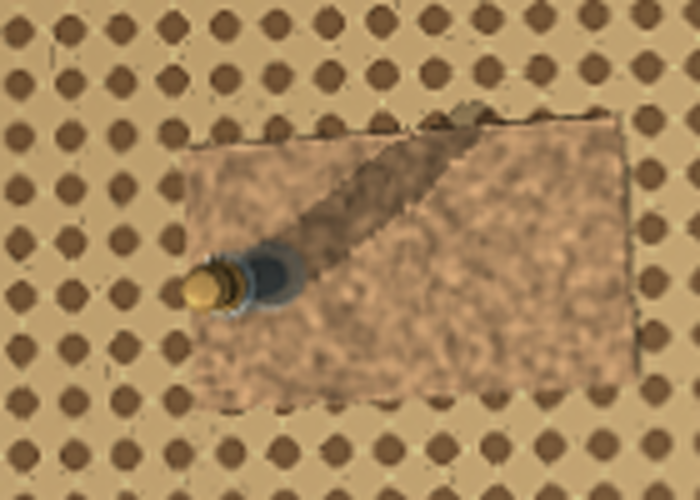

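View pics/b8t.png

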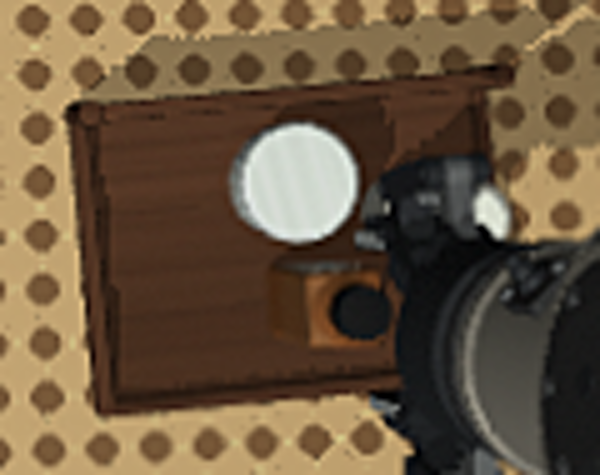

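>>> {"api": "servo_tool", "payload": {"increments": [0, 1.5, 30, 0, 0, 0, 60, 0, 0, 25, 0, 0, 0, 60, 0, 0, 15, 0, 0, 0, 60, 0, 0, 12, 0, 0, 0, 60, 0, 0, 7, 0, 0, 0, 60, 0, 0, 0, 0, 0, 0, 60, 0, 0, 0, 0, 0, 0, 20, 0, 0, 0, 0, 0, 0, 20], "squeeze": 30}}

```text
clock: 20.65
tcp_pos: [0.5018, -0.2677, 0.0226]
orientation: [3.14, 0.07, 0.001]
contact_force: [-1.0, 0.6, 2.0]
grip_width: 0.0336
```

>>> {"api": "servo_tool", "payload": {"increments": [0, 0, 0, 0, 0, 0, 20, 0, 0, 0, 0, 0, 0, 20, 0, 0, 0, 0, 0, 0, 20, 0, 0, 0, 0, 0, 0, 20, 0, 0, 0, 0, 0, 0, 20, 0, 0, 0, 0, 0, 0, 20, 0, 0, 0, 0, 0, 0, 20, 0, 0, 0, 0, 0, 0, 20]}}

```text
clock: 21.65
tcp_pos: [0.5019, -0.2677, 0.0226]
orientation: [3.14, 0.07, 0.001]
contact_force: [-1.7, 0.7, 5.5]
grip_width: 0.0335
```

```bash
python3 - <<'E'
from h import *
im,d=snap("scene","9");crop(im,85,245,200,350,3.5,"pics/a9.png")
plan((.520,.260,.021),.045,1)
E
```

```text
tcp [ 0.5019 -0.2677  0.0226] yaw 0.045 tilt [ 8.e-04 -6.e-04 -1.e+00] F [-1.3  0.5  6.1] g 33.4 t 21.7
total tool [  41.8 -526.3    1.2] wz -0.0
row 0 [  41.8 -526.3    1.6] -0.0
```

View pics/a9.png

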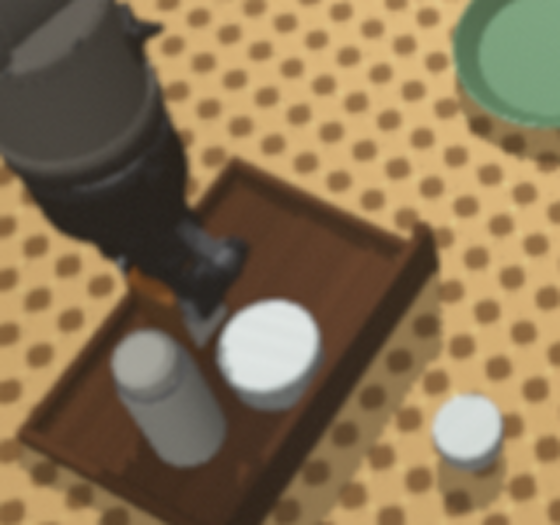

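>>> {"api": "servo_tool", "payload": {"increments": [0, 0, -10, 0, 0, 0, 20, 0, 0, -30, 0, 0, 0, 20, 3, -15, -20, 0, 0, 0, 20, 4, -40, 0, 0, 0, 0, 20, 4, -52, 0, 0, 0, 0, 20, 4, -55, 0, 0, 0, 0, 20, 4, -55, 0, 0, 0, 0, 20, 4, -55, 0, 0, 0, 0, 20]}}

```text
clock: 22.7
tcp_pos: [0.5118, 0.0082, 0.0824]
orientation: [-3.141, -0.072, -0.001]
contact_force: [1.3, 0.0, -0.8]
grip_width: 0.0337
```

>>> {"api": "servo_tool", "payload": {"increments": [4, -55, 0, 0, 0, 0, 20, 4, -55, 0, 0, 0, 0, 20, 4, -55, 0, 0, 0, 0, 20, 4, -47, 0, 0, 0, 0, 20, 3, -28, 0, 0, 0, 0, 20, 0, -14, 0, 0, 0, 0, 20, 0, 0, 10, 0, 0, 0, 20, 0, 0, 15, 0, 0, 0, 20]}}

```text
clock: 23.7
tcp_pos: [0.52, 0.2581, 0.0561]
orientation: [3.14, 0.068, 0.0]
contact_force: [-0.8, -0.0, -1.4]
grip_width: 0.0336
```

>>> {"api": "servo_tool", "payload": {"increments": [0, 0, 12, 0, 0, 0, 20, 0, 0, 8, 0, 0, 0, 20, 0, 0, 5, 0, 0, 0, 20, 0, 0, 3, 0, 0, 0, 20, 0, 0, 2, 0, 0, 0, 20, 0, 0, 1.5, 0, 0, 0, 20, 0, 0, 1, 0, 0, 0, 20, 0, 0, 0, 0, 0, 0, 20]}}

```text
clock: 24.7
tcp_pos: [0.5198, 0.2599, 0.0244]
orientation: [3.141, 0.071, 0.0]
contact_force: [0.1, 0.4, -1.7]
grip_width: 0.0337
```

```bash
python3 - <<'E'
from h import *
plan((.520,.258,.021),.045,1)
im,d=snap("top","10");crop(im,100,240,210,310,5,"pics/b10.png")
E
```

```text
tcp [0.5198 0.2599 0.0244] yaw 0.045 tilt [ 1.e-04 -0.e+00 -1.e+00] F [ 0.1  0.4 -1.7] g 33.7 t 24.7
total tool [0.1 1.9 3.4] wz 0.0
row 0 [0.1 1.9 3.4] 0.0
```

View pics/b10.png

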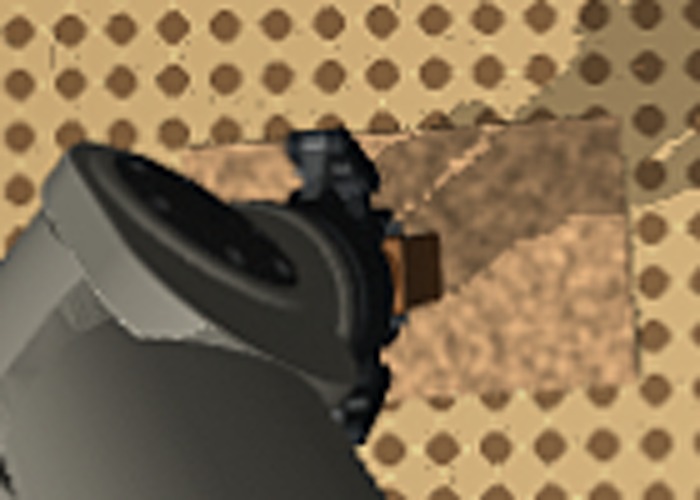

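>>> {"api": "servo_tool", "payload": {"increments": [0, 0, 1.5, 0, 0, 0, 20, 0, 0, 1.5, 0, 0, 0, 20, 0, 0, 0.8, 0, 0, 0, 20, 0, 0, 0, 0, 0, 0, 20, 0, 0, 0, 0, 0, 0, 38, 0, 0, 0, 0, 0, 0, 45, 0, 0, 0, 0, 0, 0, 64, 0, 0, 0, 0, 0, 0, 64]}}

```text
clock: 25.75
tcp_pos: [0.5198, 0.26, 0.0206]
orientation: [-3.141, -0.071, -0.0]
contact_force: [0.0, 0.6, -0.4]
grip_width: 0.0642
```

>>> {"api": "servo_tool", "payload": {"increments": [0, 0, -30, 0, 0, 0, 64, 0, 0, -50, 0, 0, 0, 64, 0, 22, -11, 0, 0, 0, 64, 0, 50, 0, 0, 0, 0, 64, -1, 60, 0, 0, 0, 0, 64, -1, 60, 0, 0, 0, 0, 64, -1, 60, 0, 0, 0, 0, 64, -1, 60, 0, 0, 0, 0, 64]}}

```text
clock: 26.75
tcp_pos: [0.5298, -0.0538, 0.1119]
orientation: [3.141, 0.071, 0.001]
contact_force: [1.1, 0.4, -0.2]
grip_width: 0.0641
```

>>> {"api": "servo_tool", "payload": {"increments": [-1, 60, 0, 0, 0, 0, 64, 0, 60, 0, 0, 0, 0, 64, 0, 60, 0, 0, 0, 0, 64, 0, 50, 0, 0, 0, 0, 64, 0, 34, 0, 0, 0, 0, 64, 0, 0, 0, 0, 0, 0, 64, 0, 0, 0, 0, 0, 0, 64, 0, 0, 0, 0, 0, 0, 64]}}

```text
clock: 27.75
tcp_pos: [0.5411, -0.3138, 0.1117]
orientation: [-3.14, -0.075, -0.0]
contact_force: [0.7, 0.0, 0.4]
grip_width: 0.0642
```

```bash
python3 - <<'E'
from h import *
im,d=snap("top","11");crop(im,100,240,210,310,5,"pics/b11.png")
plan((.5404,-.3162,.0225),.045,1)
E
```

```text
tcp [ 0.5411 -0.314   0.1117] yaw 0.0473 tilt [ 1.e-04  5.e-04 -1.e+00] F [ 0.1 -0.4 -0.8] g 64.2 t 27.8
total tool [-0.8  2.2 89.2] wz 0.002
row 0 [-0.8  2.1 89.2] 0.0023
```

View pics/b11.png

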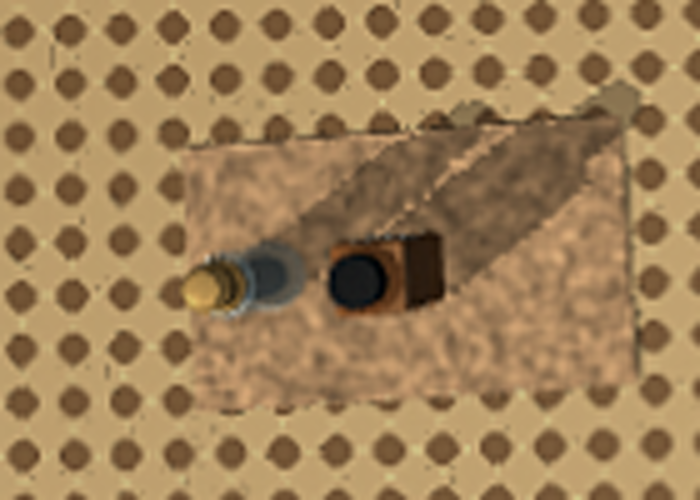

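>>> {"api": "servo_tool", "payload": {"increments": [-0.5, 0.5, 30, 0, 0, 0, 64, 0, 0, 25, 0, 0, 0, 64, 0, 0, 15, 0, 0, 0, 64, 0, 0, 12, 0, 0, 0, 64, 0, 0, 6, 0, 0, 0, 64, 0, 0, 0, 0, 0, 0, 64, 0, 0, 0, 0, 0, 0, 25, 0, 0, 0, 0, 0, 0, 25], "squeeze": 30}}

```text
clock: 28.8
tcp_pos: [0.5407, -0.3165, 0.0244]
orientation: [3.14, 0.07, 0.002]
contact_force: [-1.0, 0.3, 2.9]
grip_width: 0.0391
```

>>> {"api": "servo_tool", "payload": {"increments": [0, 0, 0, 0, 0, 0, 25, 0, 0, 0, 0, 0, 0, 25, 0, 0, 0, 0, 0, 0, 25, 0, 0, 0, 0, 0, 0, 25, 0, 0, 0, 0, 0, 0, 25, 0, 0, 0, 0, 0, 0, 25, 0, 0, 0, 0, 0, 0, 25, 0, 0, 0, 0, 0, 0, 25]}}

```text
clock: 29.8
tcp_pos: [0.5407, -0.3165, 0.0244]
orientation: [3.14, 0.07, 0.002]
contact_force: [-2.0, 0.8, 6.1]
grip_width: 0.039
```

```bash
python3 - <<'E'
from h import *
im,d=snap("scene","12");crop(im,85,245,220,370,3.5,"pics/a12.png")
plan((.522,.191,.021),.045,1)
E
```

```text
tcp [ 0.5407 -0.3165  0.0244] yaw 0.0448 tilt [ 1.e-03 -7.e-04 -1.e+00] F [-1.2  0.5  6.1] g 39.1 t 29.85
total tool [   4.1 -507.9    3.1] wz -0.0
row 0 [   4.1 -507.9    3.4] -0.0002
```

View pics/a12.png

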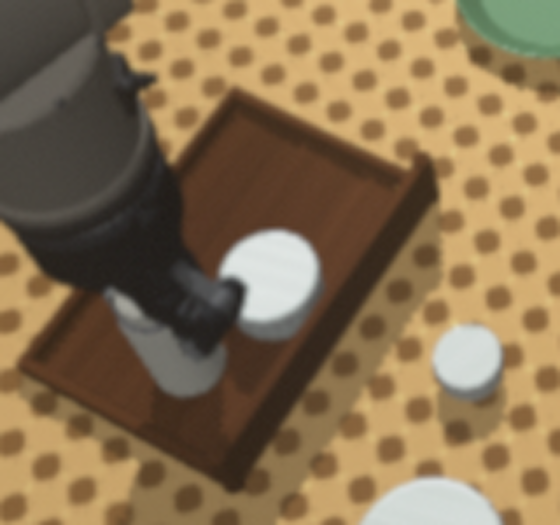

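>>> {"api": "servo_tool", "payload": {"increments": [0, 0, -10, 0, 0, 0, 25, 0, 0, -30, 0, 0, 0, 25, 0, -15, -20, 0, 0, 0, 25, 0, -40, 0, 0, 0, 0, 25, 0, -52, 0, 0, 0, 0, 25, 1, -55, 0, 0, 0, 0, 25, 1, -55, 0, 0, 0, 0, 25, 1, -55, 0, 0, 0, 0, 25]}}

```text
clock: 30.85
tcp_pos: [0.5303, -0.0415, 0.0841]
orientation: [-3.141, -0.072, -0.001]
contact_force: [1.1, 1.1, -1.4]
grip_width: 0.0391
```

>>> {"api": "servo_tool", "payload": {"increments": [1, -55, 0, 0, 0, 0, 25, 0, -55, 0, 0, 0, 0, 25, 0, -50, 0, 0, 0, 0, 25, 0, -40, 0, 0, 0, 0, 25, 0, -24, 0, 0, 0, 0, 25, 0, -12, 0, 0, 0, 0, 25, 0, 0, 10, 0, 0, 0, 25, 0, 0, 15, 0, 0, 0, 25]}}

```text
clock: 31.85
tcp_pos: [0.5216, 0.1899, 0.0578]
orientation: [3.14, 0.068, 0.0]
contact_force: [0.4, -0.2, -0.9]
grip_width: 0.0392
```

>>> {"api": "servo_tool", "payload": {"increments": [0, 0, 12, 0, 0, 0, 25, 0, 0, 8, 0, 0, 0, 25, 0, 0, 5, 0, 0, 0, 25, 0, 0, 3, 0, 0, 0, 25, 0, 0, 2, 0, 0, 0, 25, 0, 0, 1.5, 0, 0, 0, 25, 0, 0, 1, 0, 0, 0, 25, 0, 0, 0, 0, 0, 0, 25]}}

```text
clock: 32.85
tcp_pos: [0.5214, 0.1915, 0.0262]
orientation: [3.141, 0.071, 0.0]
contact_force: [-0.2, 0.4, -1.1]
grip_width: 0.0392
```

>>> {"api": "servo_tool", "payload": {"increments": [0, 0, 1.5, 0, 0, 0, 25, 0, 0, 1.5, 0, 0, 0, 25, 0, 0, 0.8, 0, 0, 0, 25, 0, 0, 0, 0, 0, 0, 25, 0, 0, 0, 0, 0, 0, 43, 0, 0, 0, 0, 0, 0, 50, 0, 0, 0, 0, 0, 0, 64, 0, 0, 0, 0, 0, 0, 64]}}

```text
clock: 33.85
tcp_pos: [0.5214, 0.1915, 0.0223]
orientation: [-3.141, -0.071, -0.0]
contact_force: [-0.3, -0.0, 0.3]
grip_width: 0.064
```

>>> {"api": "servo_tool", "payload": {"increments": [0, 0, -30, 0, 0, 0, 64, 0, 0, -50, 0, 0, 0, 64, 0, 22, -11, 0, 0, 0, 64, 0, 50, 0, 0, 0, 0, 82, 0, 50, 0, 0, 0, 0, 82, 0, 40, 0, 0, 0, 0, 82, 0, 20, 0, 0, 0, 0, 82, 0, 0, 0, 0, 0, 0, 82]}}

```text
clock: 34.85
tcp_pos: [0.5295, 0.0078, 0.1132]
orientation: [3.14, 0.065, -0.0]
contact_force: [0.4, -0.3, 0.2]
grip_width: 0.082
```

```bash
python3 - <<'E'
from h import *
im,d=snap("top","13");crop(im,100,300,180,310,4,"pics/b13.png");crop(im,330,460,205,300,5,"pics/b13t.png")
plan((.556,-.262,.06),-1.526,12)
E
```

```text
tcp [0.5295 0.0096 0.1133] yaw 0.0438 tilt [ 1.e-04  3.e-04 -1.e+00] F [-0.7  0.6  0.2] g 82.1 t 34.9
total tool [ 14.5 272.6  53.2] wz 1.57
row 0 [ 1.2 22.7  4.4] 0.1308
row 1 [ 4.2 22.4  4.4] 0.1308
row 2 [ 7.  21.6  4.4] 0.1308
row 3 [ 9.8 20.5  4.4] 0.1308
row 4 [12.4 19.1  4.4] 0.1308
row 5 [14.8 17.3  4.4] 0.1308
row 6 [16.9 15.2  4.4] 0.1308
row 7 [18.7 12.9  4.4] 0.1308
row 8 [20.3 10.3  4.4] 0.1308
row 9 [21.4  7.6  4.4] 0.1308
row 10 [22.2  4.7  4.4] 0.1308
row 11 [22.7  1.8  4.4] 0.1308
```

View pics/b13.png

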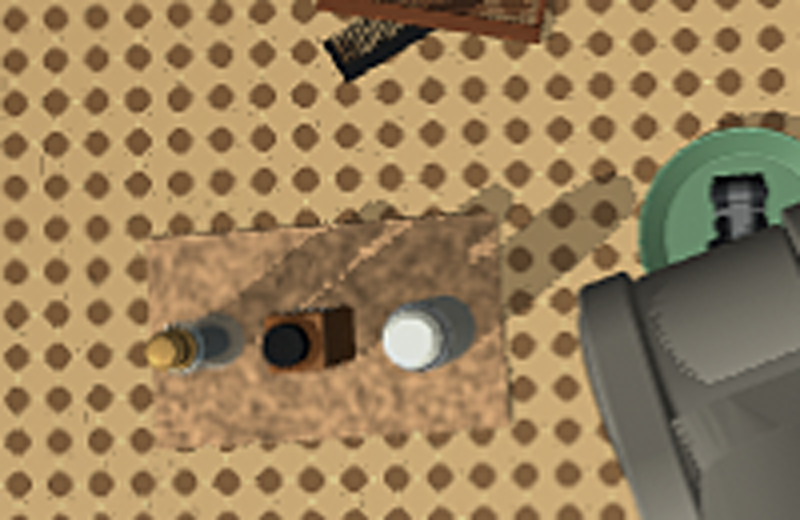

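View pics/b13t.png

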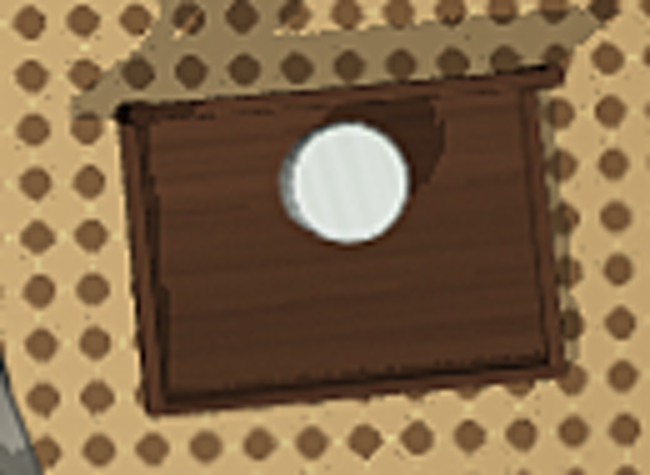

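```bash
python3 - <<'E'
from h import *
im=np.load("pics/top13i.npy");g=im[205:300,330:460].min(2)
m=(g>170).astype(np.uint8);c,_=cv2.findContours(m,cv2.RETR_EXTERNAL,cv2.CHAIN_APPROX_NONE);c=max(c,key=len)
c=c[:,0]+(330,205);P=rayplane("top",c,.036)[:,:2]*1000
print(cv2.minEnclosingCircle(P.astype(np.float32)),cv2.fitEllipse(P.astype(np.float32)))
E
```

```text
((556.8634643554688, -259.35009765625), 27.191669464111328) ((556.7236938476562, -259.9010925292969), (51.385013580322266, 52.6374626159668), 57.056434631347656)
```

>>> {"api": "servo_tool", "payload": {"increments": [1.2, 22.6, 0, 0, 0, 0.131, 82, 4.2, 22.3, 0, 0, 0, 0.131, 82, 7, 21.5, 0, 0, 0, 0.131, 82, 9.8, 20.4, 0, 0, 0, 0.131, 82, 12.3, 19, 0, 0, 0, 0.131, 82, 14.7, 17.2, 0, 0, 0, 0.131, 82, 16.8, 15.1, 0, 0, 0, 0.131, 82, 18.6, 12.8, 0, 0, 0, 0.131, 82]}}

```text
clock: 35.9
tcp_pos: [0.548, -0.1688, 0.1133]
orientation: [-2.753, 1.512, 0.0]
contact_force: [0.1, 1.1, -0.3]
grip_width: 0.0822
```

>>> {"api": "servo_tool", "payload": {"increments": [20.1, 10.3, 0, 0, 0, 0.131, 82, 21.3, 7.6, 0, 0, 0, 0.131, 82, 22.1, 4.7, 20, 0, 0, 0.131, 82, 22.5, 1.8, 20, 0, 0, 0.13, 82, 0, 0, 15, 0, 0, 0, 82, 0, 0, 0, 0, 0, 0, 82, 0, 0, 0, 0, 0, 0, 82, 0, 0, 0, 0, 0, 0, 82]}}

```text
clock: 36.9
tcp_pos: [0.5566, -0.2597, 0.0592]
orientation: [-2.272, 2.168, -0.002]
contact_force: [0.8, -0.2, -0.8]
grip_width: 0.0823
```

```bash
python3 - <<'E'
from h import *
im,d=snap("scene","14");crop(im,85,245,200,350,3.5,"pics/a14.png")
im,d=snap("top","14");crop(im,330,460,205,300,5,"pics/b14t.png")
plan((.5567,-.260,-.023),-1.526,1)
E
```

```text
tcp [ 0.5563 -0.2602  0.0591] yaw -1.5252 tilt [ 1.2e-03 -2.0e-04 -1.0e+00] F [-0.3 -0.3 -0.7] g 81.8 t 37.0
total tool [-0.2 -0.3 82.1] wz 0.001
row 0 [-0.2 -0.4 82.1] 0.0008
```

View pics/a14.png

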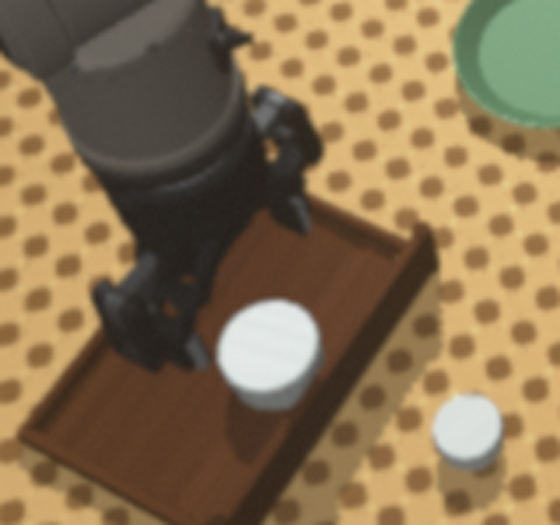

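View pics/b14t.png

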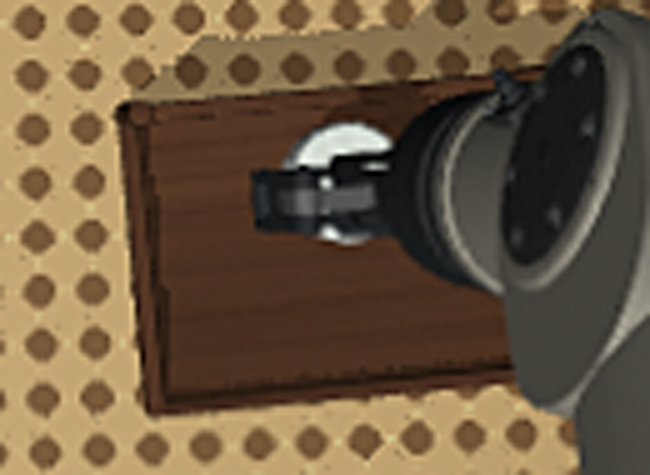

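>>> {"api": "servo_tool", "payload": {"increments": [0, 0, 30, 0, 0, 0, 82, 0, 0, 20, 0, 0, 0, 82, 0, 0, 12, 0, 0, 0, 82, 0, 0, 8, 0, 0, 0, 82, 0, 0, 6, 0, 0, 0, 82, 0, 0, 4, 0, 0, 0, 82, 0, 0, 2, 0, 0, 0, 82, 0, 0, 0, 0, 0, 0, 82]}}

```text
clock: 38.0
tcp_pos: [0.5559, -0.2605, -0.0235]
orientation: [-2.271, 2.171, -0.0]
contact_force: [-0.8, -0.2, -0.4]
grip_width: 0.0821
```

>>> {"api": "servo_tool", "payload": {"increments": [0, 0, 0, 0, 0, 0, 65, 0, 0, 0, 0, 0, 0, 60, 0, 0, 0, 0, 0, 0, 50, 0, 0, 0, 0, 0, 0, 50, 0, 0, 0, 0, 0, 0, 50, 0, 0, 0, 0, 0, 0, 50, 0, 0, 0, 0, 0, 0, 50, 0, 0, 0, 0, 0, 0, 50], "squeeze": 25}}

```text
clock: 39.0
tcp_pos: [0.556, -0.2605, -0.0233]
orientation: [-2.27, 2.171, -0.001]
contact_force: [-1.9, -0.1, 5.2]
grip_width: 0.0547
```

```bash
python3 - <<'E'
from h import *
im,d=snap("scene","15");crop(im,85,245,200,350,3.5,"pics/a15.png")
plan((.571,.005,.06),-1.526,1)
E
```

```text
tcp [ 0.5559 -0.2606 -0.0233] yaw -1.5261 tilt [ 3.e-04 -2.e-04 -1.e+00] F [-3.3  0.6  5.3] g 54.9 t 39.05
total tool [-264.6  -27.   -83.3] wz -0.0
row 0 [-264.6  -26.9  -83.3] -0.0001
```

View pics/a15.png

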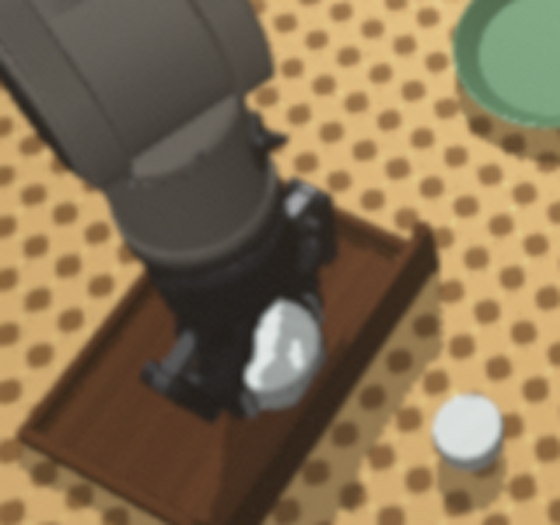

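>>> {"api": "servo_tool", "payload": {"increments": [0, 0, -8, 0, 0, 0, 50, 0, 0, -22, 0, 0, 0, 50, -8, -1, -20, 0, 0, 0, 50, -30, -3, 0, 0, 0, 0, 50, -45, -5, 0, 0, 0, 0, 50, -50, -5, 0, 0, 0, 0, 50, -50, -5, 0, 0, 0, 0, 50, -40, -4, 0, 0, 0, 0, 50]}}

```text
clock: 40.05
tcp_pos: [0.5688, -0.0334, 0.027]
orientation: [-2.272, 2.168, 0.0]
contact_force: [-0.3, -0.1, -0.0]
grip_width: 0.0546
```

>>> {"api": "servo_tool", "payload": {"increments": [-25, -3, 0, 0, 0, 0, 50, -12, -1, 0, 0, 0, 0, 50, -4, 0, 0, 0, 0, 0, 50, 0, 0, 10, 0, 0, 0, 50, 0, 0, 12, 0, 0, 0, 50, 0, 0, 6, 0, 0, 0, 50, 0, 0, 0, 0, 0, 0, 50, 0, 0, 0, 0, 0, 0, 50]}}

```text
clock: 41.05
tcp_pos: [0.5711, 0.0043, -0.0016]
orientation: [-2.27, 2.171, -0.0]
contact_force: [0.7, 0.9, -0.4]
grip_width: 0.0549
```

```bash
python3 - <<'E'
from h import *
im,d=snap("scene","16");crop(im,160,320,120,270,3.5,"pics/a16.png")
im,d=snap("top","16");crop(im,240,340,190,290,5,"pics/b16.png")
plan((.571,.005,-.0243),-1.526,1)
E
```

```text
tcp [ 0.5713  0.0045 -0.0014] yaw -1.5261 tilt [ 7.e-04  1.e-04 -1.e+00] F [-0.5 -0.5 -0.2] g 55.0 t 41.15
total tool [-0.5  0.3 22.9] wz -0.0
row 0 [-0.5  0.3 22.9] -0.0001
```

View pics/a16.png

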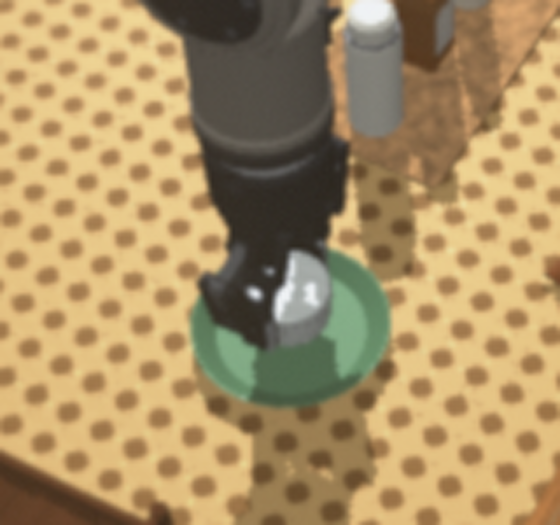

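View pics/b16.png

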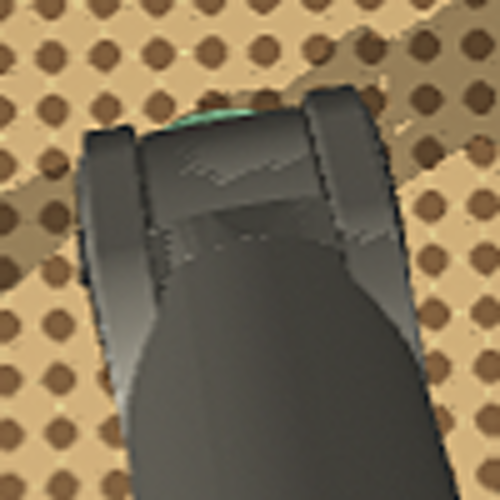

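>>> {"api": "servo_tool", "payload": {"increments": [0, 0, 8, 0, 0, 0, 50, 0, 0, 6, 0, 0, 0, 50, 0, 0, 4, 0, 0, 0, 50, 0, 0, 2, 0, 0, 0, 50, 0, 0, 1.5, 0, 0, 0, 50, 0, 0, 1, 0, 0, 0, 50, 0, 0, 0, 0, 0, 0, 50, 0, 0, 0, 0, 0, 0, 50]}}

```text
clock: 42.15
tcp_pos: [0.571, 0.0045, -0.0241]
orientation: [-2.27, 2.171, -0.0]
contact_force: [-0.3, 0.6, -1.1]
grip_width: 0.0548
```

```bash
python3 - <<'E'
from h import *
plan((.571,.005,-.0243),-1.526,1)
E
```

```text
tcp [ 0.571   0.0045 -0.0241] yaw -1.526 tilt [ 2.e-04  0.e+00 -1.e+00] F [-0.3  0.6 -1.1] g 54.8 t 42.15
total tool [-0.5 -0.   0.2] wz -0.0
row 0 [-0.5 -0.   0.2] -0.0
```

>>> {"api": "servo_tool", "payload": {"increments": [0, 0, 0.5, 0, 0, 0, 50, 0, 0, 0.5, 0, 0, 0, 50, 0, 0, 0, 0, 0, 0, 50, 0, 0, 0, 0, 0, 0, 58, 0, 0, 0, 0, 0, 0, 62, 0, 0, 0, 0, 0, 0, 66, 0, 0, 0, 0, 0, 0, 66, 0, 0, 0, 0, 0, 0, 66]}}

```text
clock: 43.15
tcp_pos: [0.5709, 0.0045, -0.0253]
orientation: [2.271, -2.171, -0.0]
contact_force: [0.4, -0.0, -0.4]
grip_width: 0.0664
```

>>> {"api": "servo_tool", "payload": {"increments": [0, 0, -10, 0, 0, 0, 66, 0, 0, -30, 0, 0, 0, 66, 0, 0, -50, 0, 0, 0, 66, 0, 0, -45, 0, 0, 0, 66, 0, 0, 0, 0, 0, -0.131, 66, 0, 0, 0, 0, 0, -0.131, 66, 0, 0, 0, 0, 0, -0.131, 66, 0, 0, 0, 0, 0, -0.131, 66]}}

```text
clock: 44.15
tcp_pos: [0.571, 0.0044, 0.1106]
orientation: [-2.759, 1.503, -0.001]
contact_force: [-0.4, 0.1, 0.8]
grip_width: 0.0662
```

```bash
python3 - <<'E'
from h import *
im,d=snap("scene","17");crop(im,160,320,90,270,3.3,"pics/a17.png")
plan((.5214,.1915,.1113),.045,8)
E
```

```text
tcp [0.571  0.0043 0.1106] yaw -0.993 tilt [ 7.e-04 -2.e-04 -1.e+00] F [-0.  -0.1 -0.4] g 65.9 t 44.2
total tool [-183.9  -60.7   -0.8] wz -1.038
row 0 [-23.   -7.6  -0.1] -0.1297
row 1 [-21.8 -10.5  -0.1] -0.1297
row 2 [-20.3 -13.2  -0.1] -0.1297
row 3 [-18.4 -15.7  -0.1] -0.1297
row 4 [-16.2 -18.   -0.1] -0.1297
row 5 [-13.7 -19.9  -0.1] -0.1297
row 6 [-11.  -21.5  -0.1] -0.1297
row 7 [ -8.2 -22.8  -0.1] -0.1297
```

View pics/a17.png

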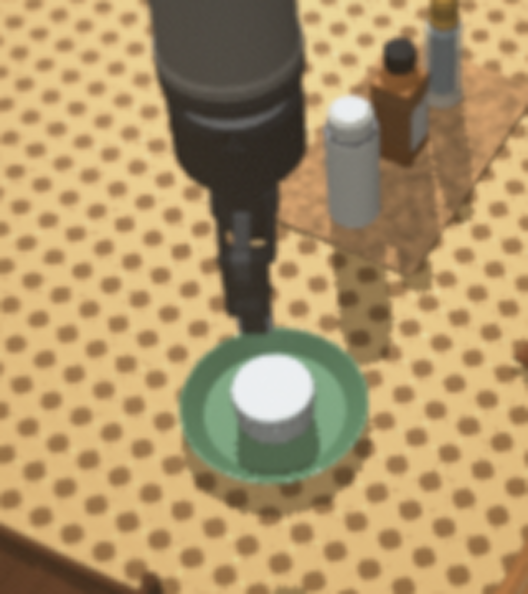

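>>> {"api": "servo_tool", "payload": {"increments": [-23, -7.6, 0, 0, 0, -0.13, 66, -21.8, -10.5, 0, 0, 0, -0.13, 66, -20.3, -13.2, 0, 0, 0, -0.13, 66, -18.4, -15.7, 0, 0, 0, -0.13, 66, -16.2, -18, 0, 0, 0, -0.13, 66, -13.7, -19.9, 0, 0, 0, -0.13, 66, -11, -21.5, 0, 0, 0, -0.13, 66, -8.2, -22.8, 0, 0, 0, -0.13, 66]}}

```text
clock: 45.2
tcp_pos: [0.5227, 0.1926, 0.1104]
orientation: [3.141, 0.063, 0.001]
contact_force: [1.0, -1.3, 0.0]
grip_width: 0.0659
```

>>> {"api": "servo_tool", "payload": {"increments": [0, 0, 0, 0, 0, 0, 66, 0, 0, 0, 0, 0, 0, 66, 0, 0, 0, 0, 0, 0, 66, 0, 0, 0, 0, 0, 0, 66, 0, 0, 0, 0, 0, 0, 66, 0, 0, 0, 0, 0, 0, 66, 0, 0, 0, 0, 0, 0, 66, 0, 0, 0, 0, 0, 0, 66]}}

```text
clock: 46.2
tcp_pos: [0.5228, 0.192, 0.1098]
orientation: [-3.141, -0.06, 0.0]
contact_force: [0.1, 0.7, -0.2]
grip_width: 0.0657
```

```bash
python3 - <<'E'
from h import *
im,d=snap("top","18");crop(im,230,350,190,290,5,"pics/b18.png")
plan((.5214,.1915,.0223),.045,1)
E
```

```text
tcp [0.5228 0.192  0.1098] yaw 0.038 tilt [-0. -0. -1.] F [-0.4  0.3  0.3] g 65.7 t 46.25
total tool [-1.4  0.5 87.5] wz -0.007
row 0 [-1.4  0.5 87.5] -0.007
```

View pics/b18.png

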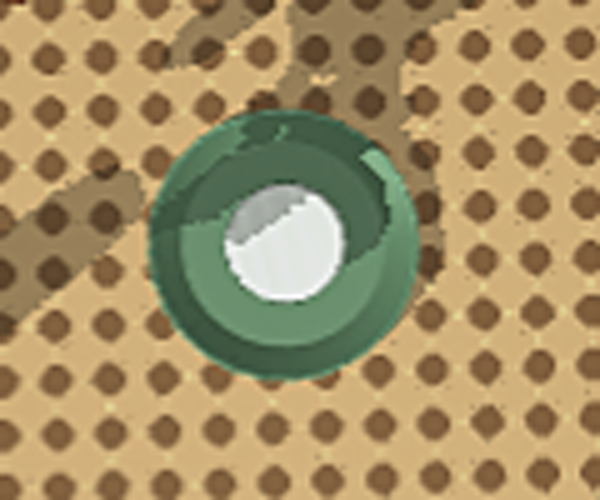

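Tin sits flat and centred in the dish: tin at (285,243), dish at (285,245) in the crop. Next I pick up the talc.

>>> {"api": "servo_tool", "payload": {"increments": [-1.4, 0.5, 30, 0, 0, -0.007, 66, 0, 0, 25, 0, 0, 0, 66, 0, 0, 15, 0, 0, 0, 66, 0, 0, 12, 0, 0, 0, 66, 0, 0, 5.5, 0, 0, 0, 66, 0, 0, 0, 0, 0, 0, 66, 0, 0, 0, 0, 0, 0, 25, 0, 0, 0, 0, 0, 0, 25], "squeeze": 30}}

```text
clock: 47.25
tcp_pos: [0.5219, 0.1917, 0.0231]
orientation: [-3.141, -0.071, -0.002]
contact_force: [0.4, -0.7, 3.0]
grip_width: 0.0391
```

>>> {"api": "servo_tool", "payload": {"increments": [0, 0, 0, 0, 0, 0, 25, 0, 0, 0, 0, 0, 0, 25, 0, 0, 0, 0, 0, 0, 25, 0, 0, 0, 0, 0, 0, 25, 0, 0, -10, 0, 0, 0, 25, 0, 0, -30, 0, 0, 0, 25, 0, 0, -20, 0, 0, 0, 25, 0, 0, 0, 0, 0, 0, 25]}}

```text
clock: 48.25
tcp_pos: [0.5225, 0.1919, 0.0839]
orientation: [-3.14, -0.07, -0.005]
contact_force: [0.7, 0.2, -1.4]
grip_width: 0.0392
```

```bash
python3 - <<'E'
from h import *
plan((.5407,-.3165,.0244),.045,1)
E
```

```text
tcp [0.5225 0.1919 0.0839] yaw 0.0448 tilt [ 0.0031  0.0011 -1.    ] F [ 0.7  0.2 -1.4] g 39.2 t 48.25
total tool [ -4.8 508.7  59. ] wz -0.0
row 0 [ -4.6 508.7  59.5] -0.0002
```

>>> {"api": "servo_tool", "payload": {"increments": [0, 20, 0, 0, 0, 0, 25, 0, 40, 0, 0, 0, 0, 25, -1, 52, 0, 0, 0, 0, 25, -1, 55, 0, 0, 0, 0, 25, -1, 55, 0, 0, 0, 0, 25, -1, 55, 0, 0, 0, 0, 25, -1, 55, 0, 0, 0, 0, 25, 0, 55, 0, 0, 0, 0, 25]}}

```text
clock: 49.25
tcp_pos: [0.5316, -0.1986, 0.081]
orientation: [-3.141, -0.069, 0.004]
contact_force: [1.4, 0.8, -1.4]
grip_width: 0.0393
```

>>> {"api": "servo_tool", "payload": {"increments": [0, 52, 0, 0, 0, 0, 25, 0, 38, 0, 0, 0, 0, 25, 0, 22, 0, 0, 0, 0, 25, 0, 9, 0, 0, 0, 0, 25, 0, 0, 0, 0, 0, 0, 25, 0, 0, 0, 0, 0, 0, 25, 0, 0, 0, 0, 0, 0, 25, 0, 0, 0, 0, 0, 0, 25]}}

```text
clock: 50.25
tcp_pos: [0.5395, -0.3155, 0.0824]
orientation: [-3.141, -0.072, -0.0]
contact_force: [-0.2, -0.2, -0.9]
grip_width: 0.0393
```

```bash
python3 - <<'E'
from h import *
plan((.5407,-.3165,.0252),.045,1)
E
```

```text
tcp [ 0.5395 -0.3155  0.0824] yaw 0.0461 tilt [ 1.e-04  1.e-04 -1.e+00] F [-0.2 -0.2 -0.9] g 39.3 t 50.25
total tool [ 1.1  1.1 57.2] wz 0.001
row 0 [ 1.1  1.1 57.2] 0.0011
```

>>> {"api": "servo_tool", "payload": {"increments": [1, 1, 15, 0, 0, 0, 25, 0, 0, 15, 0, 0, 0, 25, 0, 0, 10, 0, 0, 0, 25, 0, 0, 7, 0, 0, 0, 25, 0, 0, 4, 0, 0, 0, 25, 0, 0, 2, 0, 0, 0, 25, 0, 0, 1, 0, 0, 0, 25, 0, 0, 0, 0, 0, 0, 25]}}

```text
clock: 51.25
tcp_pos: [0.5405, -0.3173, 0.0286]
orientation: [3.141, 0.071, 0.001]
contact_force: [0.6, 0.4, -1.6]
grip_width: 0.0394
```

```bash
python3 - <<'E'
from h import *
plan((.5407,-.3165,.0252),.045,1)
E
```

```text
tcp [ 0.5405 -0.3173  0.0286] yaw 0.045 tilt [ 4.e-04 -2.e-04 -1.e+00] F [ 0.6  0.4 -1.6] g 39.4 t 51.25
total tool [ 0.3 -0.8  3.4] wz -0.0
row 0 [ 0.3 -0.8  3.4] -0.0
```

Next: lower it the last 3.4 mm, release, rise, and go to the oil bottle at (.5198,.260).

>>> {"api": "servo_tool", "payload": {"increments": [0, 0, 1.2, 0, 0, 0, 25, 0, 0, 1.2, 0, 0, 0, 25, 0, 0, 1.0, 0, 0, 0, 25, 0, 0, 0.3, 0, 0, 0, 25, 0, 0, 0, 0, 0, 0, 43, 0, 0, 0, 0, 0, 0, 50, 0, 0, 0, 0, 0, 0, 64, 0, 0, 0, 0, 0, 0, 64]}}

```text
clock: 52.25
tcp_pos: [0.5403, -0.3172, 0.0245]
orientation: [-3.141, -0.071, 0.0]
contact_force: [-0.5, 0.1, 0.9]
grip_width: 0.0642
```

>>> {"api": "servo_tool", "payload": {"increments": [0, 0, -30, 0, 0, 0, 64, 0, 0, -45, 0, 0, 0, 64, 0, -20, -11, 0, 0, 0, 64, 0, -50, 0, 0, 0, 0, 64, 1, -60, 0, 0, 0, 0, 64, 1, -60, 0, 0, 0, 0, 64, 1, -60, 0, 0, 0, 0, 64, 1, -60, 0, 0, 0, 0, 64]}}

```text
clock: 53.25
tcp_pos: [0.5292, -0.0048, 0.1101]
orientation: [-3.141, -0.072, 0.001]
contact_force: [0.2, -0.3, 0.5]
grip_width: 0.0643
```

```bash
python3 - <<'E'
from h import *
im,d=snap("top","19");crop(im,330,460,205,300,5,"pics/b19.png")
plan((.5198,.26,.1113),.045,1)
E
```

```text
tcp [0.5288 0.0058 0.1107] yaw 0.0564 tilt [ 0.      0.0058 -1.    ] F [-0.7  7.1  1.5] g 64.0 t 53.3
total tool [   5.3 -254.3    0.8] wz 0.011
row 0 [   5.3 -254.3   -0.6] 0.0114
```

View pics/b19.png

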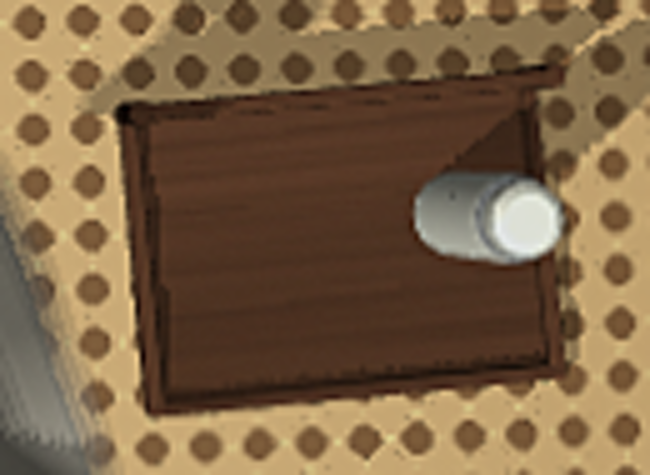

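>>> {"api": "servo_tool", "payload": {"increments": [0, -50, 0, 0, 0, 0, 64, 1, -55, 0, 0, 0, 0, 64, 0, -55, 0, 0, 0, 0, 64, 0, -50, 0, 0, 0, 0, 64, 0, -37, 0, 0, 0, 0, 64, 0, -18, 0, 0, 0, 0, 64, 0, 0, 0, 0, 0, 0, 64, 0, 0, 0, 0, 0, 0, 64]}}

```text
clock: 54.3
tcp_pos: [0.5197, 0.2551, 0.1102]
orientation: [3.139, 0.067, -0.001]
contact_force: [-0.9, 0.1, 0.1]
grip_width: 0.0643
```

>>> {"api": "servo_tool", "payload": {"increments": [0, 0, 15, 0, 0, 0, 64, 0, 0, 0, 0, 0, 0, 64, 0, 0, 0, 0, 0, 0, 64, 0, 0, 0, 0, 0, 0, 64, 0, 0, 0, 0, 0, 0, 64, 0, 0, 0, 0, 0, 0, 64, 0, 0, 0, 0, 0, 0, 64, 0, 0, 0, 0, 0, 0, 64]}}

```text
clock: 55.3
tcp_pos: [0.5195, 0.2574, 0.0956]
orientation: [-3.141, -0.071, -0.0]
contact_force: [0.3, -0.3, 0.2]
grip_width: 0.0643
```

```bash
python3 - <<'E'
from h import *
plan((.5198,.26,.0206),.045,1)
E
```

```text
tcp [0.5195 0.2574 0.0956] yaw 0.0451 tilt [ 1.e-04  0.e+00 -1.e+00] F [ 0.3 -0.3  0.2] g 64.3 t 55.3
total tool [ 0.4 -2.5 75. ] wz 0.0
row 0 [ 0.4 -2.5 75. ] 0.0001
```

>>> {"api": "servo_tool", "payload": {"increments": [0.3, -2.5, 27, 0, 0, 0, 64, 0, 0, 20, 0, 0, 0, 64, 0, 0, 14, 0, 0, 0, 64, 0, 0, 10, 0, 0, 0, 64, 0, 0, 4, 0, 0, 0, 64, 0, 0, 0, 0, 0, 0, 64, 0, 0, 0, 0, 0, 0, 20, 0, 0, 0, 0, 0, 0, 20], "squeeze": 30}}

```text
clock: 56.3
tcp_pos: [0.5199, 0.2601, 0.0212]
orientation: [-3.14, -0.07, -0.001]
contact_force: [-0.5, -0.4, 0.6]
grip_width: 0.0336
```

>>> {"api": "servo_tool", "payload": {"increments": [0, 0, 0, 0, 0, 0, 20, 0, 0, 0, 0, 0, 0, 20, 0, 0, 0, 0, 0, 0, 20, 0, 0, 0, 0, 0, 0, 20, 0, 0, -10, 0, 0, 0, 20, 0, 0, -30, 0, 0, 0, 20, 0, 0, -20, 0, 0, 0, 20, 0, 0, 0, 0, 0, 0, 20]}}

```text
clock: 57.3
tcp_pos: [0.5208, 0.2606, 0.0823]
orientation: [-3.139, -0.07, -0.005]
contact_force: [-0.3, 0.6, -1.7]
grip_width: 0.0336
```

```bash
python3 - <<'E'
from h import *
plan((.5019,-.2677,.0226),.045,1)
E
```

```text
tcp [0.5208 0.2606 0.0823] yaw 0.0448 tilt [ 0.0031  0.0015 -1.    ] F [-0.3  0.6 -1.7] g 33.6 t 57.3
total tool [-42.7 527.   58.8] wz -0.0
row 0 [-42.5 526.9  59.7] -0.0002
```

>>> {"api": "servo_tool", "payload": {"increments": [-2, 20, 0, 0, 0, 0, 20, -3, 40, 0, 0, 0, 0, 20, -4, 52, 0, 0, 0, 0, 20, -4, 55, 0, 0, 0, 0, 20, -5, 55, 0, 0, 0, 0, 20, -5, 55, 0, 0, 0, 0, 20, -4, 55, 0, 0, 0, 0, 20, -4, 55, 0, 0, 0, 0, 20]}}

```text
clock: 58.3
tcp_pos: [0.5038, -0.1312, 0.0795]
orientation: [3.141, 0.069, -0.004]
contact_force: [0.9, -0.4, -1.5]
grip_width: 0.0332
```

>>> {"api": "servo_tool", "payload": {"increments": [-4, 52, 0, 0, 0, 0, 20, -4, 44, 0, 0, 0, 0, 20, -2, 28, 0, 0, 0, 0, 20, -1, 15, 0, 0, 0, 0, 20, 0, 0, 0, 0, 0, 0, 20, 0, 0, 0, 0, 0, 0, 20, 0, 0, 0, 0, 0, 0, 20, 0, 0, 0, 0, 0, 0, 20]}}

```text
clock: 59.3
tcp_pos: [0.5016, -0.2665, 0.0807]
orientation: [-3.141, -0.073, -0.0]
contact_force: [-0.6, -0.3, -1.7]
grip_width: 0.0337
```

```bash
python3 - <<'E'
from h import *
plan((.5019,-.2677,.0232),.045,1)
E
```

```text
tcp [ 0.5016 -0.2665  0.0807] yaw 0.0465 tilt [ 2.e-04  1.e-04 -1.e+00] F [-0.6 -0.3 -1.7] g 33.7 t 59.3
total tool [ 0.2  1.2 57.5] wz 0.002
row 0 [ 0.2  1.2 57.5] 0.0015
```

>>> {"api": "servo_tool", "payload": {"increments": [0, 0, 15, 0, 0, 0, 20, 0, 0, 15, 0, 0, 0, 20, 0, 0, 10, 0, 0, 0, 20, 0, 0, 7, 0, 0, 0, 20, 0, 0, 4, 0, 0, 0, 20, 0, 0, 2, 0, 0, 0, 20, 0, 0, 1, 0, 0, 0, 20, 0, 0, 0, 0, 0, 0, 20]}}

```text
clock: 60.3
tcp_pos: [0.5015, -0.2675, 0.0268]
orientation: [3.141, 0.071, 0.001]
contact_force: [0.2, 0.7, -1.7]
grip_width: 0.0337
```

```bash
python3 - <<'E'
from h import *
plan((.5019,-.2677,.0232),.045,1)
E
```

```text
tcp [ 0.5015 -0.2675  0.0268] yaw 0.0449 tilt [ 4.e-04 -2.e-04 -1.e+00] F [ 0.2  0.7 -1.7] g 33.7 t 60.3
total tool [0.4 0.2 3.6] wz -0.0
row 0 [0.4 0.2 3.6] -0.0001
```

>>> {"api": "servo_tool", "payload": {"increments": [0.3, 0, 1.3, 0, 0, 0, 20, 0, 0, 1.3, 0, 0, 0, 20, 0, 0, 1.0, 0, 0, 0, 20, 0, 0, 0.3, 0, 0, 0, 20, 0, 0, 0, 0, 0, 0, 38, 0, 0, 0, 0, 0, 0, 45, 0, 0, 0, 0, 0, 0, 60, 0, 0, 0, 0, 0, 0, 60]}}

```text
clock: 61.3
tcp_pos: [0.5016, -0.2674, 0.0227]
orientation: [-3.141, -0.071, -0.0]
contact_force: [-0.0, -0.4, -0.5]
grip_width: 0.0601
```

>>> {"api": "servo_tool", "payload": {"increments": [0, 0, -30, 0, 0, 0, 60, 0, 0, -45, 0, 0, 0, 60, 3, -20, -13, 0, 0, 0, 60, 4, -50, 0, 0, 0, 0, 60, 4, -60, 0, 0, 0, 0, 60, 4, -60, 0, 0, 0, 0, 60, 4, -60, 0, 0, 0, 0, 60, 5, -60, 0, 0, 0, 0, 60]}}

```text
clock: 62.3
tcp_pos: [0.5108, 0.0458, 0.1103]
orientation: [3.141, 0.072, -0.001]
contact_force: [1.5, 0.2, -0.1]
grip_width: 0.0601
```

>>> {"api": "servo_tool", "payload": {"increments": [5, -60, 0, 0, 0, 0, 60, 5, -60, 0, 0, 0, 0, 60, 5, -60, 0, 0, 0, 0, 60, 4, -50, 0, 0, 0, 0, 60, 0, -35, 0, 0, 0, 0, 60, 0, -19, 0, 0, 0, 0, 60, 0, 0, 0, 0, 0, 0, 60, 0, 0, 0, 0, 0, 0, 60]}}

```text
clock: 63.3
tcp_pos: [0.5183, 0.3257, 0.1103]
orientation: [3.139, 0.068, -0.0]
contact_force: [-0.5, 0.1, -0.1]
grip_width: 0.0601
```

```bash
python3 - <<'E'
from h import *
im,d=snap("top","20");crop(im,330,460,205,300,5,"pics/b20.png")
im,d=snap("scene","20");crop(im,200,340,60,180,5,"pics/a20.png")
plan((.5178,.3275,.0199),.045,1)
E
```

```text
tcp [0.5185 0.3257 0.1105] yaw 0.0424 tilt [ 1.0e-04 -1.4e-03 -1.0e+00] F [-0.2  0.   0.1] g 59.8 t 63.4
total tool [-0.6 -2.  90.6] wz -0.003
row 0 [-0.6 -1.9 90.6] -0.0026
```

View pics/b20.png

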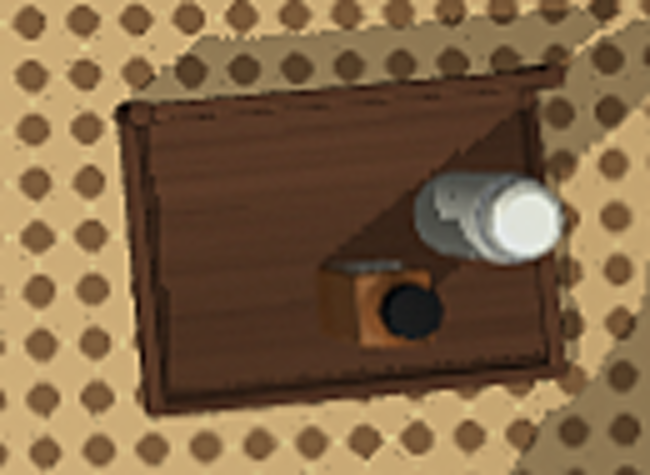

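View pics/a20.png

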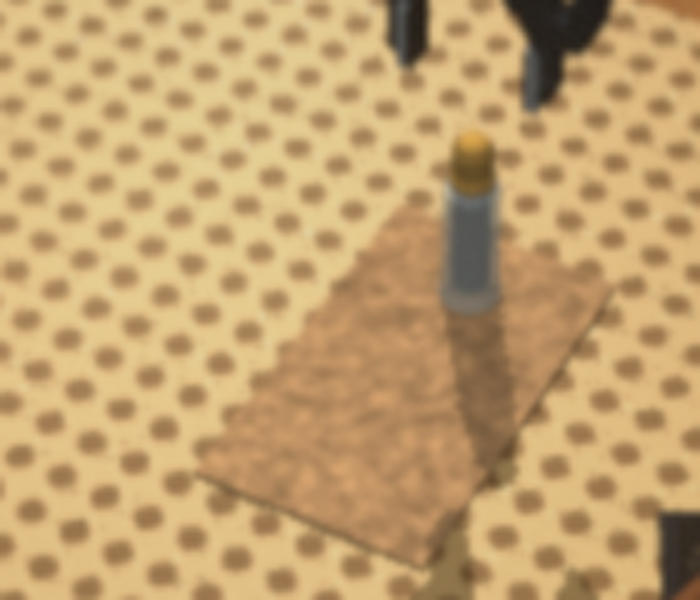

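Talc and oil are both upright back in the tray. Last one is the kajal.

>>> {"api": "servo_tool", "payload": {"increments": [0, 0, 30, 0, 0, 0, 60, 0, 0, 25, 0, 0, 0, 60, 0, 0, 15, 0, 0, 0, 60, 0, 0, 12, 0, 0, 0, 60, 0, 0, 8, 0, 0, 0, 60, 0, 0, 0, 0, 0, 0, 60, 0, 0, 0, 0, 0, 0, 20, 0, 0, 0, 0, 0, 0, 20], "squeeze": 30}}

```text
clock: 64.4
tcp_pos: [0.5182, 0.3283, 0.0214]
orientation: [-3.14, -0.071, -0.001]
contact_force: [0.4, 0.2, 1.5]
grip_width: 0.0289
```

>>> {"api": "servo_tool", "payload": {"increments": [0, 0, 0, 0, 0, 0, 20, 0, 0, 0, 0, 0, 0, 20, 0, 0, 0, 0, 0, 0, 20, 0, 0, 0, 0, 0, 0, 20, 0, 0, -10, 0, 0, 0, 20, 0, 0, -30, 0, 0, 0, 20, 0, 0, -20, 0, 0, 0, 20, 0, 0, 0, 0, 0, 0, 20]}}

```text
clock: 65.4
tcp_pos: [0.519, 0.3287, 0.0825]
orientation: [-3.139, -0.07, -0.005]
contact_force: [0.3, 0.6, -1.0]
grip_width: 0.0293
```

```bash
python3 - <<'E'
from h import *
plan((.5352,-.2076,.0219),.045,1)
E
```

```text
tcp [0.519  0.3287 0.0825] yaw 0.0447 tilt [ 0.0029  0.0019 -1.    ] F [ 0.3  0.6 -1. ] g 29.3 t 65.4
total tool [ -7.9 536.6  59.6] wz -0.0
row 0 [ -7.8 536.5  60.6] -0.0003
```

>>> {"api": "servo_tool", "payload": {"increments": [0, 20, 0, 0, 0, 0, 20, 0, 40, 0, 0, 0, 0, 20, -1, 52, 0, 0, 0, 0, 20, -1, 55, 0, 0, 0, 0, 20, -1, 55, 0, 0, 0, 0, 20, -1, 55, 0, 0, 0, 0, 20, -1, 55, 0, 0, 0, 0, 20, -1, 55, 0, 0, 0, 0, 20]}}

```text
clock: 66.4
tcp_pos: [0.5274, -0.0624, 0.0796]
orientation: [3.14, 0.069, -0.004]
contact_force: [1.5, -0.3, -0.7]
grip_width: 0.0289
```

>>> {"api": "servo_tool", "payload": {"increments": [-1, 52, 0, 0, 0, 0, 20, 0, 45, 0, 0, 0, 0, 20, 0, 33, 0, 0, 0, 0, 20, 0, 18, 0, 0, 0, 0, 20, 0, 0, 0, 0, 0, 0, 20, 0, 0, 0, 0, 0, 0, 20, 0, 0, 0, 0, 0, 0, 20, 0, 0, 0, 0, 0, 0, 20]}}

```text
clock: 67.4
tcp_pos: [0.5351, -0.2057, 0.0808]
orientation: [-3.141, -0.073, -0.0]
contact_force: [0.6, -1.0, -1.0]
grip_width: 0.0288
```

```bash
python3 - <<'E'
from h import *
plan((.5350,-.2070,.0234),.045,1)
E
```

```text
tcp [ 0.5351 -0.2057  0.0808] yaw 0.0467 tilt [ 1.e-04  2.e-04 -1.e+00] F [ 0.6 -1.  -1. ] g 28.8 t 67.4
total tool [-0.2  1.3 57.4] wz 0.002
row 0 [-0.2  1.3 57.4] 0.0017
```

>>> {"api": "servo_tool", "payload": {"increments": [0, 0, 15, 0, 0, 0, 20, 0, 0, 15, 0, 0, 0, 20, 0, 0, 10, 0, 0, 0, 20, 0, 0, 7, 0, 0, 0, 20, 0, 0, 4, 0, 0, 0, 20, 0, 0, 2, 0, 0, 0, 20, 0, 0, 1, 0, 0, 0, 20, 0, 0, 0, 0, 0, 0, 20]}}

```text
clock: 68.4
tcp_pos: [0.5351, -0.2069, 0.0269]
orientation: [3.141, 0.071, 0.001]
contact_force: [0.2, -0.1, -0.2]
grip_width: 0.0289
```

```bash
python3 - <<'E'
from h import *
plan((.5350,-.2070,.0234),.045,1)
E
```

```text
tcp [ 0.5351 -0.2069  0.0269] yaw 0.045 tilt [ 4.e-04 -2.e-04 -1.e+00] F [ 0.2 -0.1 -0.2] g 28.9 t 68.4
total tool [-0.1  0.1  3.5] wz -0.0
row 0 [-0.1  0.1  3.5] -0.0
```

Next: lower, release, rise, and retreat toward -x (away from everything) to clear the view.

>>> {"api": "servo_tool", "payload": {"increments": [0, 0, 1.3, 0, 0, 0, 20, 0, 0, 1.3, 0, 0, 0, 20, 0, 0, 0.9, 0, 0, 0, 20, 0, 0, 0.3, 0, 0, 0, 20, 0, 0, 0, 0, 0, 0, 34, 0, 0, 0, 0, 0, 0, 40, 0, 0, 0, 0, 0, 0, 60, 0, 0, 0, 0, 0, 0, 60]}}

```text
clock: 69.4
tcp_pos: [0.5349, -0.2069, 0.0228]
orientation: [-3.141, -0.071, 0.0]
contact_force: [-0.2, 0.6, -0.1]
grip_width: 0.0598
```

>>> {"api": "servo_tool", "payload": {"increments": [0, 0, -30, 0, 0, 0, 60, 0, 0, -45, 0, 0, 0, 60, 0, 0, -40, 0, 0, 0, 60, -10, -50, 0, 0, 0, 0, 60, -10, -60, 0, 0, 0, 0, 60, -10, -60, 0, 0, 0, 0, 60, 0, -60, 0, 0, 0, 0, 60, 0, -60, 0, 0, 0, 0, 60]}}

```text
clock: 70.4
tcp_pos: [0.4917, 0.0831, 0.1382]
orientation: [3.141, 0.07, 0.001]
contact_force: [1.1, 0.5, 0.3]
grip_width: 0.06
```

>>> {"api": "servo_tool", "payload": {"increments": [0, -50, 0, 0, 0, 0, 60, 0, -30, 0, 0, 0, 0, 60, 0, -10, 0, 0, 0, 0, 60, 0, 0, 0, 0, 0, 0, 60, 0, 0, 0, 0, 0, 0, 60, 0, 0, 0, 0, 0, 0, 60, 0, 0, 0, 0, 0, 0, 60, 0, 0, 0, 0, 0, 0, 60]}}

```text
clock: 71.4
tcp_pos: [0.488, 0.1711, 0.1379]
orientation: [3.141, 0.07, 0.0]
contact_force: [0.3, -0.2, 0.2]
grip_width: 0.0602
```

```bash
python3 - <<'E'
from h import *
for n in("scene","top"):
    im,d=snap(n,"21");W=cloud(n,d)
    for nm,xy,z,r in [("oil",(.503,-.267),.110,.0125),("kaj",(.54,-.207),.110,.0105),("talc",(.543,-.318),.112,.0165)]:
        W0=np.load(f"pics/{n}0W.npy");a=topcirc(n,W0,xy,z,r,tol=.005);b=topcirc(n,W,xy,z,r,tol=.005);print(n,nm,a[1],b[1],((b[1]-a[1])*1000).round(1))
    if n=="top":
        c=topcirc(n,W,(.571,.005),.035,.028,tol=.004,pad=.004);print("tin",c)
        crop(im,230,460,130,300,3.4,"pics/b21.png")
    else: crop(im,85,320,150,380,2.6,"pics/a21.png")
s=get_obs();print(s['clock'],s['contact_force'].round(1))
E
```

```text
scene oil [ 0.5031 -0.2676] [ 0.5033 -0.2674] [0.2 0.2]
scene kaj [ 0.5389 -0.2081] [ 0.5391 -0.2087] [ 0.2 -0.6]
scene talc [ 0.5448 -0.3202] [ 0.5438 -0.321 ] [-1.  -0.8]
top oil [ 0.5015 -0.2657] [ 0.5014 -0.2656] [-0.1  0.1]
top kaj [ 0.5347 -0.2061] [ 0.5334 -0.2065] [-1.3 -0.4]
top talc [ 0.5406 -0.3165] [ 0.5396 -0.3172] [-1.  -0.7]
tin (427, array([0.5725, 0.0061]), (0.5723, 0.0057), 27.9)
71.5 [ 0.3  0.2 -0.1]
```

View pics/b21.png

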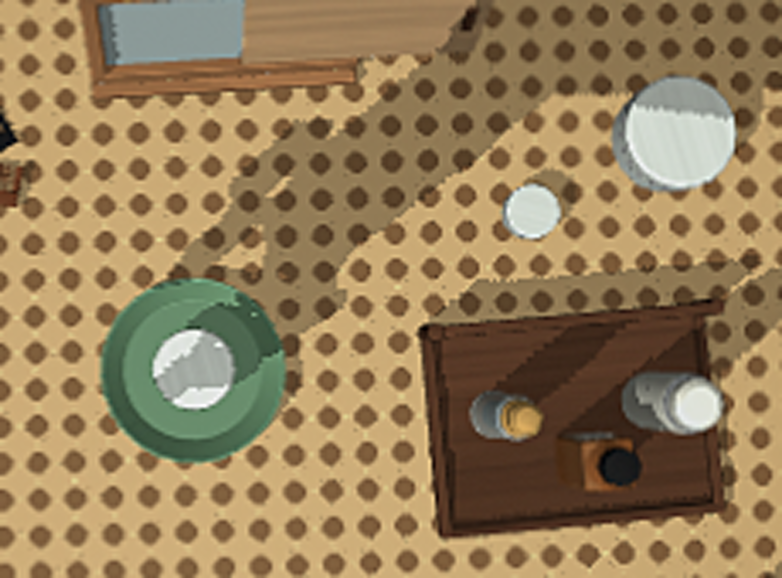

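View pics/a21.png

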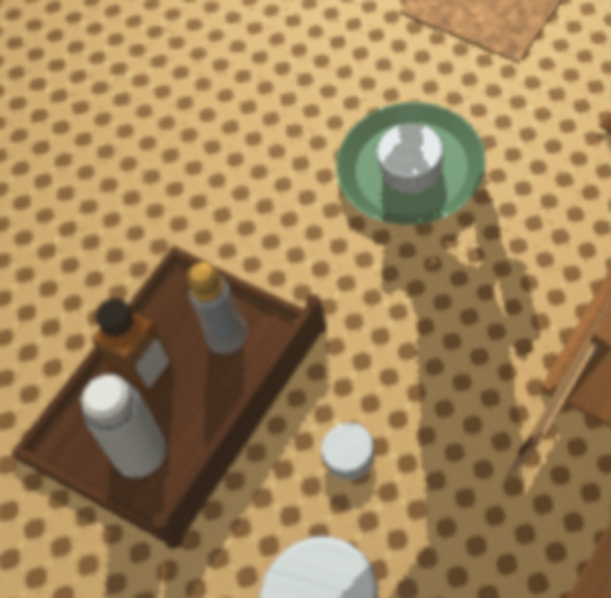

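View pics/top21.png

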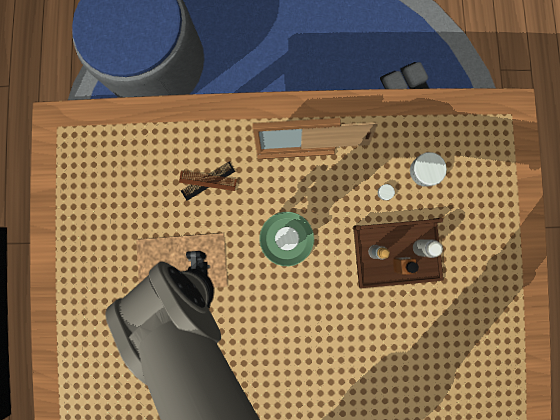

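The pictures show all three standing upright in the tray within about 1.5 mm of where they were. The tin is flat within about 2 mm of the dish centre, and the combs and mirror look unmoved. The arm is clear, so I'm handing in.

```bash
python3 - <<'E'
from bench import *
print(hand_in())
E
```

```text
the job is handed in; nothing more can be done
None
```

The job is handed in, finished at about 71.5 s of the 147 s allowed; the hand-in reports no verdict. I moved the kajal holder, the oil and the talc to the cork mat, stood the middle-sized tin in the green dish, then put talc, oil and kajal back.

**Last checks:**
- **Bottles and kajal:** each stands upright within about 1.5 mm of its starting spot in both cameras.
- **Tin:** it lies flat within about 2 mm of the dish centre.
- **Combs and mirror:** they look unmoved; I judged this by eye and did not measure it.
- **Arm:** it is clear of everything and open, with no contact force.

**What disagreed:**
- **Finger length:** the fingertips really end about 28.5 mm short of the reported TCP. A touch on the table confirmed this, and I allowed for it in every height.
- **Cameras:** the scene camera reads 2–5 mm further along x than the top camera. I used the top camera, which agreed with the arm.

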